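Pry open the finger jig and hold its slide on the click

ROBOT

A 7-joint arm with a two-finger parallel gripper is mounted at the origin on the work surface. World frame = base frame: x ahead of the robot, y to its left, z up, the work surface at z = 0. Lengths are in mm, angles in rad, forces in N, time in s.
With the tool pointing down it reaches from about 425 to 800 mm from the base axis. Payload 8.3 kg.
Tool frame: the origin (TCP) lies midway between the tips of the shut fingers; the grasp point (between the pads) lies 19 mm behind it (bot.grip_depth is the distance from the TCP to the grasp point, in mm); z points along the fingers, y is the direction in which the jaws open and shut (so a half turn about z gives the same grasp; the last joint's range is limited). The gripper opens to 85 mm and grips with 20 to 120 N. Pads are 22 mm wide; open, the fingers measure 114 mm over their backs; the gripper's body (76 mm by 85 mm) begins 54 mm behind the grasp point. The pads swing forward as they close: fully open they stand 13 mm farther back than shut.
Start: joints at [-1.411, 0.383, 0.016, 1.37, -0.006, 1.388, -0.046], TCP at [138.049, 609.545, 231.279] pointing down, gripper open.
Joint ranges: [-2.95, 2.95], [-0.25, 2.06], [-1.52, 1.56], [0.18, 2.33], [-1.44, 4.58], [0.02, 2.06], [-3.01, 3.01]. Speed limits (rad/s): [2.39, 2.39, 3.01, 3.01, 3.14, 3.14, 3.14].

INTERFACE

Orientations are given as a rotation vector (axis times angle).
In Python, from bench import state, imaging, bot gives the robot as it stands. The module is installed in compiled form; this text tells all that it offers.
- The arm moves only by the tool send_rows, never from a script. Its argument "series" is a list of rows, each an object with "dp": the shift along the tool's x, y, z in mm, a list of three; "angular": the turn, a rotation vector about the tool's x, y, z in degrees, a list of three; "fingers": the finger opening in mm, from 0 to 85.4. In form: [{"dp": [tx, ty, tz], "angular": [rx, ry, rz], "fingers": fingers}, ...]. A call has exactly 5 rows; each row is the pose to reach, as a shift and turn from the pose measured when the call began, along the tool's axes at that moment; what a row does not reach only later rows make up. A row lasts 1/8 s, in which the tool goes at most 62.5 mm and 10.7 degrees, less where a joint would pass 70% of its speed; a pose out of reach is approached as far as the arm can. A call with a gripper value outside its range is refused whole. The fingers move at their own pace and stop on an object; the grip force is fixed at half the most. Time passes only in rows, so rows that repeat a pose let the fingers close, or fill a call up. It gives the time, the measured TCP pose, the force and the opening at its end, in the units of the state.
- state(): the state, without advancing time (a new reading comes with each control period).
- imaging.get_image(name): name is "side" or "top"; returns the picture (400x640x3 uint8, blue, green, red); there is no depth.
- imaging.camera_model(name): a dict with "fx", "fy", "cx", "cy" (pixels), "pose" (4x4, takes a point from camera to world coordinates). Camera axes: x right, y down, z forward; pixel columns grow to the right and rows downward; lengths in mm; the calibration is good to about 2 mm. A picture is of the moment at which its call begins. camera_model takes no time and is no camera call.
- bot.sign_off(): hands the job in, once; it reports no verdict.
The state is a dict: "clock": time; "joint_positions": joint angles; "joint_velocities": joint speeds; "joint_efforts": joint torques, N m; "tool_pos": TCP position; "eef_rot": TCP orientation; "ft_force": force on the tool from outside, world axes, zero at the start; "wrist_torque": the same for the moment, N m; "finger_gap": finger opening in mm.
Only numpy, scipy, OpenCV 4.12 (cv2) and the standard library are available. Lean on these libraries where they do the work, as an engineer would, in place of code of your own. Each camera call takes 0.05 s, during which the arm holds its last target.

TASK

Pick up the yellow-handled pry tool, put its blade through the slot in the front of the cream jig and lever the blue cover up with the tool (not with the robot's own fingers) until it stands open, about upright or further, then lay the tool back down flat on the bench, clear of the jig. Pinch the blue tab of the slide inside and push it along its rail towards the jig's other end until you feel the brass ball click into the notch, and stay there: finish while still gripping the tab, with the ball seated in the notch and the cover still open. Leave the coffee cup, the tin and the soldering iron where they are.

Things in the scene. Friction and masses are not known exactly. Their poses are not given: they have to be found in the camera images.
- jig: Cream open-topped box fixed to the bench, 140 (x) x 212 (y) x 64 mm high, walls 6 mm, floor 8 mm. Origin at the centre of its underside, on the bench; z up, own x points away from the robot (yaw within 0.2 rad), y to the left. Inside, a slide runs along y.
- slot (a point): Centre of the pry slot in the middle of the jig's front (-x) wall: 50 mm wide in y, open from 48 mm above the bench to the shut cover's underside at 64.5 mm; this point is 67 mm in front of the jig's centre, 56 mm up. For 45 mm behind the slot nothing stands higher than 28 mm.
- strip_mid (a point): Fixed point of the jig, 38 mm in front (-x) of its centre, 28 mm up: on the top edge of an orange strip along y. The strip's face towards the slide has one V notch, 10 mm wide, 5 mm deep. Where differs each time: always to the -y side of where the slide starts, its centre between -30 and +12 mm in y from this point. Seen from above once the cover is open.
- cover (a joint): Angle of the blue cover, 0 = shut, 1.57 = upright, stop at 1.85 rad. A plate 146 x 216 x 3 mm, 0.1 kg, hinged along the jig's far (+x) top edge; its front edge overhangs the jig's front wall by 6 mm and has a yellow mark at the middle. It has no handle. Its hinge is slightly stiff: it falls shut when let go below about 1 rad and stays where it is left near upright.
- cover_hinge (a point): Middle of the cover's hinge line, on the underside of the cover: 70 mm behind the jig's centre (its +x), 64.5 mm above the bench. The hinge line runs along the jig's y.
- cover_lip (a point): Middle of the cover's free front edge, on the underside; moves with the cover, 146 mm from the hinge.
- spudger: Loose pry tool lying flat on the bench, blade pointing away from the robot, about 80 g: yellow handle 110 (x) x 18 (y) x 22 mm high, steel blade 85 x 14 x 3 mm straight on from its +x end, at mid-height of the handle (centre 11 mm above the bench). Origin at the centre of the handle's underside; x along the tool towards the blade, z up. The centre of mass lies about 14 mm ahead of the origin.
- spudger_tip (a point): Middle of the blade's tip, 140 mm ahead of the tool's origin along its x and 11 mm above its underside.
- carriage: The slide in the jig, 0.15 kg, axes as the jig's. Origin above the jig's centre line (jig x = 0), 12 mm above the bench; it moves only along the jig's y, from -47 to +47 mm, and starts at +28 to +44 mm. Grey base 56 mm long in y, top 26 mm above the bench. A cream printed finger link lies on it, 25 to 41 mm behind the origin (+x), up to 42 mm above the bench.
- tab (a point): Top centre of the slide's upright blue grip tab, 58 mm above the bench, 5 mm in front (-x) of the slide's origin. The tab is 14 mm wide in y, 24 mm in x, and rises from the base, 26 to 58 mm above the bench.
- ball (a joint): Travel of the sprung brass ball, 10 mm across, in the slide's front face, in line in y with the tab, in m: about 0.0007 = pushed in, riding on the flat; about 0.0037 = sprung out, seated in the notch (tab in line with the notch). Sliding takes about 1 N; pushing the seated ball out of the notch takes about 10 N.
- cup: Brown paper coffee cup with a white lid, 82 mm wide, 112 mm high, a bystander; origin at the centre of its foot.
- tin: Low round metal tin of flux, 66 mm wide, 22 mm high, a bystander; origin at the centre of its underside.
- iron: Soldering iron upright in a sprung stand with a round black foot 90 mm wide, about 222 mm high, a bystander; origin at the centre of its underside.
Things that resemble listed ones, but are neither listed nor needed, are in the scene too. There is more than one size of the spudger; the job needs the smaller.

How it is judged:
By the outcome, as a careful person would: the job done as asked, in the order asked, and still so for the second after the job is handed in, while the arm keeps its last pose, push and grip.
It also fails if it takes over 64 s, if anything falls off the work surface, if the arm or the gripper's body presses on something with over 40 N, if the wrist force passes 120 N, or if a joint passes its speed limit or range.

## Working session

There is one attempt and no reset: what is moved stays moved. The work goes in short steps, Python scripts to look and compute and a tool call to move; the robot and the scene stay as the last step left them, time stands still between calls to the robot, and variables do not carry over. Pictures are saved under pics/ and viewed, and the job is handed in when it is done.

Besides the shell and the picture viewer there is one more tool, called after "Request:" in YAML: its name, and indented under it one key for each argument. send_rows: Moves the arm, as the interface text tells. Its arguments: {"type":"object","properties":{"series":{"type":"array","items":{"type":"object","properties":{"dp":{"type":"array","items":{"type":"number"}},"angular":{"type":"array","items":{"type":"number"}},"fingers":{"type":"number"}}}}},"required":["series"]}

```bash
mkdir -p pics; ls; python3 - <<'E'
from bench import state, imaging, bot
import cv2, numpy as np
s=state(); print(s)
for n in ("side","top"):
    im=imaging.get_image(n); cv2.imwrite(f"pics/{n}0.png",im)
    m=imaging.camera_model(n); print(n,m)
E
```

```text
pics
{'clock': 0.0, 'joint_positions': array([-1.41086855,  0.38421101,  0.01634869,  1.37113504, -0.00629855,
        1.38817814, -0.04651788]), 'joint_velocities': array([-1.80645509e-03, -1.04966462e-04, -2.54317146e-04,  3.98949825e-04,
        3.27861777e-04,  1.57069663e-04,  7.65123337e-05]), 'joint_efforts': array([-9.81233552e-05, -6.27596354e+01,  8.43669232e-01, -3.71822977e+01,
        1.61171862e-02,  1.43143733e-02,  9.66251548e-06]), 'tool_pos': array([137.96062346, 609.08493591, 230.3042218 ]), 'eef_rot': array([-3.49163762e-01, -3.12194062e+00,  2.94271488e-03]), 'ft_force': array([ 0.11769554, -0.39801903,  0.78861198]), 'wrist_torque': array([-0.05143217,  0.01406924,  0.02958021]), 'finger_gap': 84.96495641218618}
side {'fx': 413.6235983147371, 'fy': 413.6235983147371, 'cx': 311.753371312086, 'cy': 197.71903244543242, 'pose': array([[ 8.85162648e-01, -2.75575516e-01,  3.74893613e-01,
         9.00859133e+01],
       [-4.65277435e-01, -5.27717335e-01,  7.10655558e-01,
        -9.27618354e+02],
       [ 1.99858667e-03, -8.03475295e-01, -5.95334743e-01,
         8.10271838e+02],
       [ 0.00000000e+00,  0.00000000e+00,  0.00000000e+00,
         1.00000000e+00]])}
top {'fx': 399.91693766857225, 'fy': 399.91693766857225, 'cx': 311.51641579485397, 'cy': 199.1471956634475, 'pose': array([[ 1.34551082e-02, -9.73401972e-01,  2.28708465e-01,
         3.12443419e+02],
       [-9.99893353e-01, -1.43971170e-02, -2.45075647e-03,
        -5.04483750e+01],
       [ 5.67831370e-03, -2.28651098e-01, -9.73491876e-01,
         1.26255678e+03],
       [ 0.00000000e+00,  0.00000000e+00,  0.00000000e+00,
         1.00000000e+00]])}
```

View pics/top0.png

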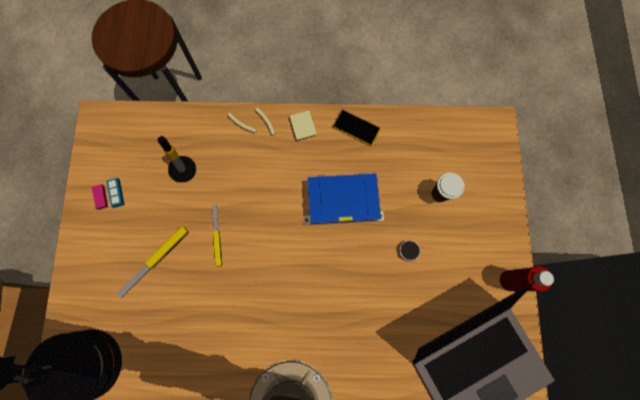

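View pics/side0.png

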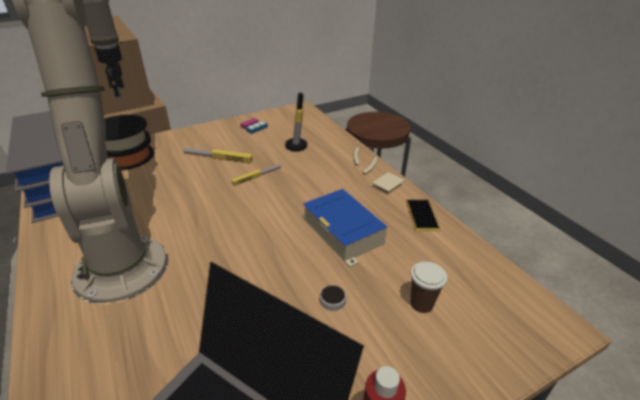

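```bash
cat > h.py <<'E'
import cv2, numpy as np
from bench import state, imaging, bot
from scipy.spatial.transform import Rotation as R
def ray(n,uv):
    m=imaging.camera_model(n); P=m["pose"]
    d=P[:3,:3]@np.array([(uv[0]-m["cx"])/m["fx"],(uv[1]-m["cy"])/m["fy"],1.]); return P[:3,3],d
def onz(n,uv,z):
    o,d=ray(n,uv); return o+d*(z-o[2])/d[2]
def proj(n,p):
    m=imaging.camera_model(n);P=m["pose"]; q=P[:3,:3].T@(np.asarray(p)-P[:3,3]); return np.array([m["fx"]*q[0]/q[2]+m["cx"],m["fy"]*q[1]/q[2]+m["cy"]])
def tri(u1,u2):
    o1,d1=ray("top",u1);o2,d2=ray("side",u2)
    A=np.stack([d1,-d2],1);t=np.linalg.lstsq(A,o2-o1,rcond=None)[0]
    a=o1+d1*t[0];b=o2+d2*t[1];return (a+b)/2,np.linalg.norm(a-b)
def mask(im,lo,hi):
    return cv2.inRange(cv2.cvtColor(im,cv2.COLOR_BGR2HSV),np.array(lo),np.array(hi))
def blobs(m,amin=15):
    n,l,s,c=cv2.connectedComponentsWithStats(m)
    return [(i,s[i].tolist(),c[i].round(2).tolist()) for i in range(1,n) if s[i,4]>=amin],l
YEL=((24,150,90),(34,255,255)); BLU=((110,120,50),(125,255,255))
def tool(): 
    s=state(); return s["tool_pos"],R.from_rotvec(s["eef_rot"]).as_matrix(),s
E
python3 - <<'E'
from h import *
for n in("top","side"):
    im=cv2.imread(f"pics/{n}0.png")
    for nm,c in(("Y",YEL),("B",BLU)):
        m=mask(im,*c); b,l=blobs(m)
        for i,s,ce in b:
            pts=np.argwhere(l==i)[:,::-1].astype(np.float32)
            print(n,nm,s,ce,cv2.minAreaRect(pts))
            z=66 if nm=="B" else 18
            print("   ",onz(n,ce,z).round(1),[onz(n,q,z).round(0)[:2].tolist() for q in cv2.boxPoints(cv2.minAreaRect(pts))])
for n,(x0,y0,x1,y1) in(("top",(195,190,400,270)),("side",(210,130,400,280))):
    im=cv2.imread(f"pics/{n}0.png")[y0:y1,x0:x1]
    cv2.imwrite(f"pics/{n}0c.png",cv2.resize(im,None,fx=3.8,fy=3.8,interpolation=cv2.INTER_CUBIC))
E
```

```text
top Y [340, 217, 12, 4, 33] [345.94, 218.64] ((345.5, 218.5), (3.0, 11.0), 90.0)
    [ 543.1 -163.3   18. ] [[548.0, -145.0], [549.0, -179.0], [539.0, -179.0], [538.0, -144.0]]
top Y [146, 227, 41, 41, 373] [165.86, 246.72] ((166.00003051757812, 247.00001525878906), (7.0710673332214355, 52.32590103149414), 45.0)
    [446.5 396.4  18. ] [[396.0, 456.0], [512.0, 352.0], [497.0, 335.0], [381.0, 439.0]]
top Y [213, 231, 8, 35, 194] [216.85, 248.05] ((216.890869140625, 247.9720916748047), (34.269832611083984, 5.628517150878906), 85.91438293457031)
    [444.6 238.1  18. ] [[497.0, 254.0], [499.0, 237.0], [393.0, 222.0], [392.0, 239.0]]
top B [330, 174, 46, 4, 52] [352.98, 175.17] ((352.5047607421875, 175.5686492919922), (2.098463535308838, 45.099769592285156), 86.05481719970703)
    [ 672.3 -181.8   66. ] [[668.0, -110.0], [680.0, -250.0], [674.0, -251.0], [661.0, -110.0]]
top B [311, 176, 18, 3, 21] [320.1, 177.05] ((319.5, 177.0), (17.0, 2.0), -0.0)
    [664.6 -79.2  66. ] [[661.0, -51.0], [668.0, -51.0], [668.0, -104.0], [662.0, -104.0]]
top B [308, 178, 3, 30, 34] [308.71, 191.59] ((30
[... 1150 characters left out ...]
25, 16, 184] [36.99, 193.17] ((37.29411697387695, 193.1764678955078), (11.64171028137207, 22.79834747314453), 75.96376037597656)
    [-175.9  370.9   66. ] [[-209.0, 405.0], [-148.0, 407.0], [-142.0, 336.0], [-200.0, 335.0]]
side B [305, 190, 81, 55, 2135] [344.87, 216.49] ((344.7500305175781, 215.25001525878906), (72.12489318847656, 41.719295501708984), 45.0)
    [ 600.6 -162.4   66. ] [[524.0, -59.0], [681.0, 37.0], [677.0, -249.0], [543.0, -309.0]]
side B [34, 203, 21, 14, 138] [43.91, 209.47] ((43.852943420410156, 209.41177368164062), (10.429031372070312, 18.91777801513672), 75.96376037597656)
    [-157.6  270.2   66. ] [[-185.0, 299.0], [-137.0, 300.0], [-131.0, 242.0], [-178.0, 243.0]]
```

View pics/top0c.png

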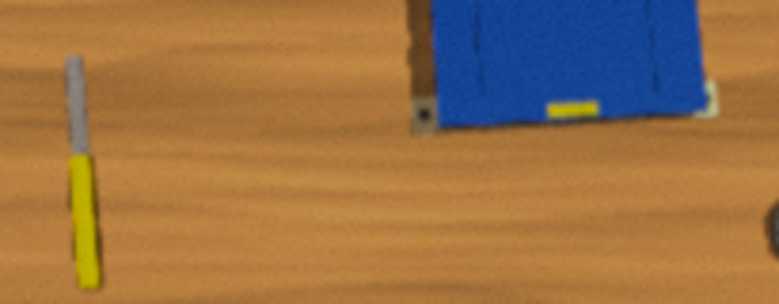

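View pics/side0c.png

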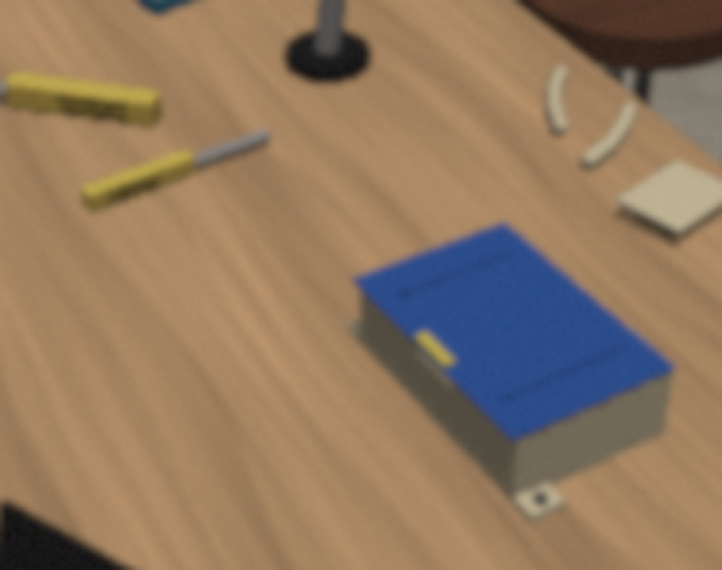

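```bash
python3 - <<'E'
from h import *
for n in("top","side"):
    im=cv2.imread(f"pics/{n}0.png")
    m=mask(im,(100,120,50),(128,255,255)); 
    m=cv2.morphologyEx(m,cv2.MORPH_CLOSE,np.ones((5,5)))
    b,l=blobs(m,800)
    for i,s,ce in b:
        pts=np.argwhere(l==i)[:,::-1].astype(np.float32)
        if not(300<ce[0]<400 and 170<ce[1]<240):continue
        print(n,s,ce)
        h=cv2.convexHull(pts)
        q=cv2.approxPolyN(h,4).reshape(-1,2) 
        w=np.array([onz(n,x,67.5)[:2] for x in h.reshape(-1,2)],np.float32)
        r=cv2.minAreaRect(w); print(q.tolist(), [onz(n,x,67.5)[:2].round(1).tolist() for x in q]); print(r, cv2.boxPoints(r).round(1).tolist())
    m=mask(im,(20,90,70),(36,255,255)) if n=="side" else mask(im,*YEL)
    b,l=blobs(m,40 if n=="side" else 150)
    for i,s,ce in b:
        pts=np.argwhere(l==i)[:,::-1]
        if s[4]>2000: continue
        w=np.array([onz(n,x,16)[:2] for x in pts],np.float32); r=cv2.minAreaRect(w); print("Y",n,s,ce,r,cv2.boxPoints(r).round(1).tolist())
    # blade: grey
    x0,y0,x1,y1=(208,203,224,232) if n=="top" else (258,160,284,178)
    hs=cv2.cvtColor(im,cv2.COLOR_BGR2HSV)[y0:y1,x0:x1]
    g=((hs[...,1]<70)).astype(np.uint8)
    p=np.argwhere(g)[:,::-1]+[x0,y0]
    w=np.array([onz(n,x,12.5)[:2] for x in p],np.float32); r=cv2.minAreaRect(w);print("blade",n,len(p),p.min(0),p.max(0),w.mean(0),r)
E
```

```text
top [308, 174, 73, 49, 3113] [343.32, 197.74]
[[310.1245422363281, 222.99267578125], [307.2360534667969, 176.7770538330078], [375.70245361328125, 173.17355346679688], [380.5107727050781, 218.85231018066406]] [[519.0, -50.2], [664.5, -39.2], [679.4, -252.6], [534.8, -263.8]]
((599.5569458007812, -151.52728271484375), (145.7035675048828, 214.32997131347656), 4.237377166748047) [[519.0, -50.0], [534.7999877929688, -263.79998779296875], [680.0999755859375, -253.0], [664.2999877929688, -39.29999923706055]]
Y top [146, 227, 41, 41, 373] [165.86, 246.72] ((446.5046081542969, 395.9383544921875), (22.993736267089844, 155.95028686523438), 48.395362854003906) [[380.6000061035156, 439.1000061035156], [497.20001220703125, 335.6000061035156], [512.4000244140625, 352.79998779296875], [395.79998779296875, 456.29998779296875]]
Y top [213, 231, 8, 35, 194] [216.85, 248.05] ((445.642578125, 238.53170776367188), (107.3678970336914, 17.339401245117188), 8.013427734375) [[391.29998779296875, 239.60000610351562], [393.70001220703125, 222.5], [500.0, 237.39999389648438], [497.6000061035156, 254.600006103515
[... 1340 characters left out ...]
((447.3304748535156, 235.6643524169922), (118.1042251586914, 42.900856018066406), 7.615830898284912) [[386.0, 249.10000610351562], [391.6000061035156, 206.60000610351562], [508.70001220703125, 222.1999969482422], [503.0, 264.79998779296875]]
Y side [407, 201, 33, 30, 123] [420.85, 223.39] ((848.034912109375, -213.35986328125), (141.75201416015625, 71.54351806640625), 63.31184005737305) [[784.2000122070312, -260.6000061035156], [848.2000122070312, -292.79998779296875], [911.7999877929688, -166.10000610351562], [847.9000244140625, -134.0]]
blade side 71 [262 164] [280 172] [545.5541  249.89165] ((545.3576049804688, 249.7800750732422), (76.80498504638672, 21.531963348388672), 5.680972099304199)
```

```bash
cat >> h.py <<'E'
def plan(p,yaw_y=None,T=None):
    """p world mm; yaw_y: world angle (deg) of tool y axis, tool down"""
    t,M,s=tool()
    d=M.T@(np.asarray(p,float)-t)
    if yaw_y is None: a=np.zeros(3)
    else:
        a0=np.degrees(np.arctan2(M[1,1],M[0,1])); k=(yaw_y-a0+90)%180-90; yaw_y=a0+k
        y=np.array([np.cos(np.radians(yaw_y)),np.sin(np.radians(yaw_y)),0]);z=np.array([0,0,-1.])
        G=np.stack([np.cross(y,z),y,z],1)
        a=np.degrees(R.from_matrix(M.T@G).as_rotvec())
    print("t",round(s["clock"],2),"at",t.round(1),"F",s["ft_force"].round(2),"gap",round(s["finger_gap"],1),"-> dp",d.round(1),"ang",a.round(2))
E
python3 -c "
from h import *
plan((460,239,120),98.15)
print(state()['joint_positions'])"
```

```text
t 0.1 at [138.  609.1 230.4] F [ 0.88 -0.3   1.12] gap 85.3 -> dp [-395.8 -289.6  110.9] ang [-1.000e-01 -2.000e-02 -2.091e+01]
[-1.41087541  0.38416083  0.01637632  1.37108065 -0.00629255  1.38815854
 -0.04649757]
```

Request:
send_rows:
  series:
    - {"dp": [-50, -36, 5], "angular": [0, 0, -5], "fingers": 85}
    - {"dp": [-100, -72, 10], "angular": [0, 0, -10], "fingers": 85}
    - {"dp": [-150, -108, 20], "angular": [0, 0, -15], "fingers": 85}
    - {"dp": [-200, -145, 30], "angular": [0, 0, -21], "fingers": 85}
    - {"dp": [-250, -182, 40], "angular": [0, 0, -21], "fingers": 85}

```text
clock: 0.72
tool_pos: [341.9, 375.2, 190.4]
eef_rot: [0.228, -3.133, 0.003]
ft_force: [0.7, -0.4, 0.0]
finger_gap: 85.2
```

```bash
python3 -c "
from h import *
plan((460,239,70),98.15)"
```

```text
t 0.72 at [341.9 375.2 190.4] F [ 0.73 -0.36  0.04] gap 85.2 -> dp [ -97.3 -151.6  120.5] ang [-0.1  -0.05  0.18]
```

Request:
send_rows:
  series:
    - {"dp": [-25, -40, 30], "angular": [0, 0, 0], "fingers": 85}
    - {"dp": [-50, -80, 60], "angular": [0, 0, 0], "fingers": 85}
    - {"dp": [-75, -118, 90], "angular": [0, 0, 0], "fingers": 60}
    - {"dp": [-97, -152, 120], "angular": [0, 0, 0], "fingers": 50}
    - {"dp": [-97, -152, 120], "angular": [0, 0, 0], "fingers": 50}

```text
clock: 1.35
tool_pos: [460.1, 233.9, 67.9]
eef_rot: [0.218, -3.13, 0.009]
ft_force: [-0.9, -0.1, 1.2]
finger_gap: 50.1
```

```bash
python3 - <<'E'
from h import *
plan((460,239,4),98.15)
for n in("top","side"):
    im=imaging.get_image(n); cv2.imwrite(f"pics/{n}1.png",im)
    u,v=proj(n,(470,240,40)).astype(int)
    c=im[max(0,v-60):v+60,max(0,u-80):u+80]; cv2.imwrite(f"pics/{n}1c.png",cv2.resize(c,None,fx=4,fy=4,interpolation=cv2.INTER_CUBIC))
E
```

```text
t 1.35 at [460.1 233.9  67.9] F [-0.85 -0.08  1.18] gap 50.1 -> dp [-0.9  5.5 63.9] ang [-0.32 -0.27 -0.18]
```

View pics/top1c.png

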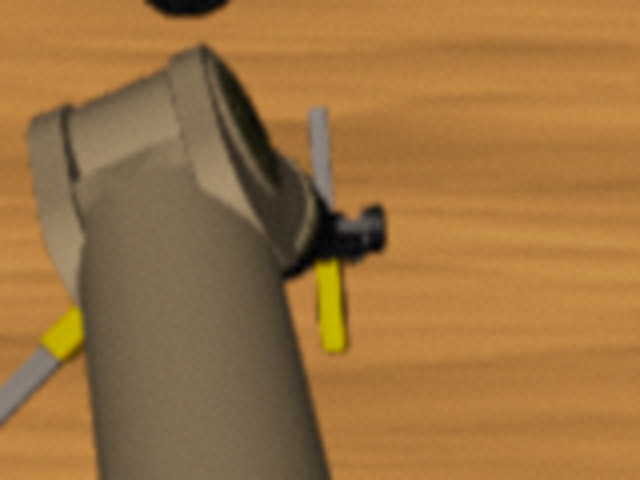

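View pics/side1c.png

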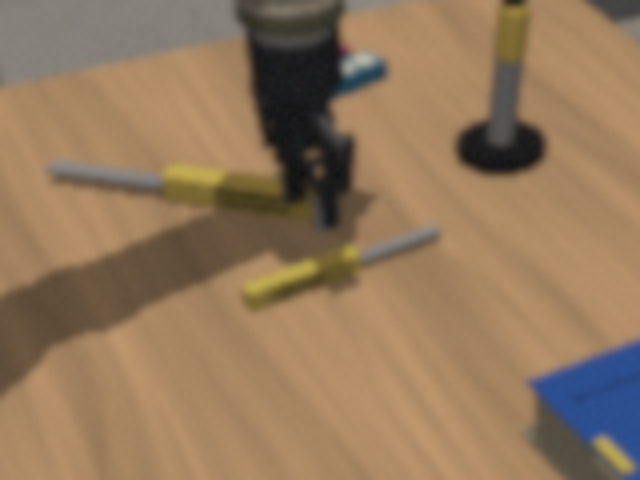

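Request:
send_rows:
  series:
    - {"dp": [0, 3, 20], "angular": [-0.3, 0, 0], "fingers": 50}
    - {"dp": [0, 5, 40], "angular": [-0.3, 0, 0], "fingers": 50}
    - {"dp": [-1, 5.5, 56], "angular": [-0.3, -0.2, 0], "fingers": 50}
    - {"dp": [-1, 5.5, 62], "angular": [-0.3, -0.2, 0], "fingers": 50}
    - {"dp": [-1, 5.5, 63], "angular": [-0.3, -0.2, 0], "fingers": 50}

```text
clock: 2.08
tool_pos: [459.4, 244.0, 7.1]
eef_rot: [-0.227, 3.132, 0.005]
ft_force: [0.2, -0.2, 1.4]
finger_gap: 50.2
```

```bash
python3 -c "
from h import *
plan((460,239,4),98.15)"
```

```text
t 2.08 at [459.4 244.    7.1] F [ 0.24 -0.23  1.41] gap 50.2 -> dp [ 0.2 -5.1  3.1] ang [0.17 0.07 0.15]
```

Request:
send_rows:
  series:
    - {"dp": [0, -3, 3], "angular": [0, 0, 0], "fingers": 40}
    - {"dp": [0, -4, 3], "angular": [0, 0, 0], "fingers": 30}
    - {"dp": [0, -4, 3], "angular": [0, 0, 0], "fingers": 10}
    - {"dp": [0, -4, 3], "angular": [0, 0, 0], "fingers": 5}
    - {"dp": [0, -4, 3], "angular": [0, 0, 0], "fingers": 5}

```text
clock: 2.7
tool_pos: [460.5, 240.1, 4.7]
eef_rot: [-0.227, 3.131, 0.005]
ft_force: [0.4, -1.2, 5.8]
finger_gap: 17.0
```

Request:
send_rows:
  series:
    - {"dp": [0, 0, 0], "angular": [0, 0, 0], "fingers": 5}
    - {"dp": [0, 0, 0], "angular": [0, 0, 0], "fingers": 5}
    - {"dp": [0, 0, 0], "angular": [0, 0, 0], "fingers": 5}
    - {"dp": [0, 0, 0], "angular": [0, 0, 0], "fingers": 5}
    - {"dp": [0, 0, 0], "angular": [0, 0, 0], "fingers": 5}

```text
clock: 3.32
tool_pos: [460.5, 240.1, 4.7]
eef_rot: [-0.227, 3.131, 0.005]
ft_force: [-0.6, -1.1, 2.6]
finger_gap: 16.7
```

```bash
python3 -c "
from h import *
plan((460,239,154),98.15)"
```

```text
t 3.33 at [460.5 240.1   4.7] F [-0.61 -1.07  2.57] gap 16.7 -> dp [   0.3   -0.5 -149.3] ang [0.19 0.12 0.13]
```

Request:
send_rows:
  series:
    - {"dp": [0, 0, -15], "angular": [0, 0, 0], "fingers": 5}
    - {"dp": [0, 0, -40], "angular": [0, 0, 0], "fingers": 5}
    - {"dp": [0, 0, -75], "angular": [0, 0, 0], "fingers": 5}
    - {"dp": [0, 0, -105], "angular": [0, 0, 0], "fingers": 5}
    - {"dp": [0, 0, -120], "angular": [0, 0, 0], "fingers": 5}

```text
clock: 3.95
tool_pos: [461.0, 240.1, 127.1]
eef_rot: [-0.226, 3.129, 0.008]
ft_force: [0.7, -0.1, -0.4]
finger_gap: 16.5
```

```bash
cat >> h.py <<'E'
C=np.array([603.,-152.8,0]); YAW=4.24
def J(x,y,z):
    c,s=np.cos(np.radians(YAW)),np.sin(np.radians(YAW)); return C+np.array([c*x-s*y,s*x+c*y,z])
def snap(k,pt,w=80,h=60,f=4,names=("top","side")):
    for n in names:
        im=imaging.get_image(n); cv2.imwrite(f"pics/{n}{k}.png",im)
        u,v=proj(n,pt).astype(int)
        c=im[max(0,v-h):v+h,max(0,u-w):u+w]; cv2.imwrite(f"pics/{n}{k}c.png",cv2.resize(c,None,fx=f,fy=f,interpolation=cv2.INTER_CUBIC))
        print(n,"crop origin",max(0,u-w),max(0,v-h))
E
python3 -c "
from h import *
plan(J(-110-126,0,100),94.24)
"
```

```text
t 3.95 at [461.  240.1 127.1] F [ 0.67 -0.08 -0.45] gap 16.5 -> dp [ 151.6 -392.8   24.5] ang [0.28 0.26 4.04]
```

```bash
cat >> h.py <<'E'
def tipplan(x,y,z,yaw=12.24,L=126,dz=6.3):
    "tool tip target in jig coordinates"
    t=J(x,y,z); a=np.radians(yaw); g=t-L*np.array([np.cos(a),np.sin(a),0]); g[2]=z-dz
    plan(g,yaw+90)
E
python3 -c "
from h import *
tipplan(-90,0,106)
"
```

```text
t 3.95 at [461.  240.1 127.1] F [ 0.67 -0.08 -0.45] gap 16.5 -> dp [ 131.7 -411.8   24.8] ang [ 0.26  0.28 -3.96]
```

Request:
send_rows:
  series:
    - {"dp": [12, -40, 0], "angular": [0, 0, -1], "fingers": 5}
    - {"dp": [28, -90, 0], "angular": [0, 0, -2], "fingers": 5}
    - {"dp": [44, -140, 5], "angular": [0, 0, -3], "fingers": 5}
    - {"dp": [60, -190, 10], "angular": [0, 0, -4], "fingers": 5}
    - {"dp": [76, -240, 15], "angular": [0, 0, -4], "fingers": 5}

```text
clock: 4.58
tool_pos: [419.7, -9.8, 110.4]
eef_rot: [-0.336, 3.119, 0.008]
ft_force: [2.1, -0.0, 0.2]
finger_gap: 16.8
```

```bash
python3 -c "
from h import *
tipplan(-90,0,106)
"
```

```text
t 4.58 at [419.7  -9.8 110.4] F [ 2.13 -0.05  0.2 ] gap 16.8 -> dp [  66.5 -166.1    9.6] ang [0.27 0.29 0.07]
```

Request:
send_rows:
  series:
    - {"dp": [18, -45, 3], "angular": [0, 0, 0], "fingers": 5}
    - {"dp": [36, -90, 6], "angular": [0, 0, 0], "fingers": 5}
    - {"dp": [54, -135, 9], "angular": [0, 0, 0], "fingers": 5}
    - {"dp": [66, -166, 9], "angular": [0.3, 0.3, 0], "fingers": 5}
    - {"dp": [66, -166, 9], "angular": [0.3, 0.3, 0], "fingers": 5}

```text
clock: 5.2
tool_pos: [389.5, -188.3, 100.2]
eef_rot: [0.329, -3.123, 0.002]
ft_force: [-0.4, 0.5, -1.2]
finger_gap: 16.6
```

```bash
python3 -c "
from h import *
tipplan(-90,0,56)
snap(2,J(-90,0,80))
for n in('top','side'): print(n,proj(n,J(-90,0,tool()[0][2]+6.3)),proj(n,J(-76,0,64.5)))
"
```

```text
t 5.2 at [ 389.5 -188.3  100.2] F [-0.37  0.51 -1.23] gap 16.6 -> dp [-1.   2.  50.5] ang [-0.06 -0.05 -0.21]
top crop origin 266 164
side crop origin 237 161
top [347.396598   223.20175579] [345.74388389 221.00337752]
side [317.55097134 213.77512459] [321.62111819 223.8117703 ]
```

View pics/top2c.png

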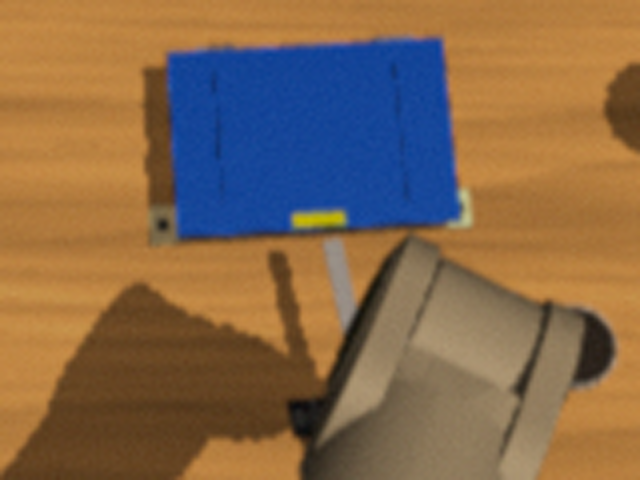

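View pics/side2c.png

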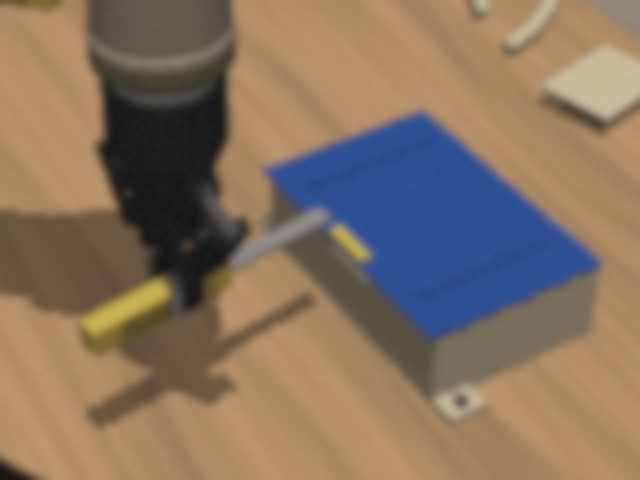

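```bash
python3 -c "
from h import *
p,e=tri((349,224),(318.5,214.2)); print(p,e,J(-90,0,106.5))
p,e=tri((345.9,218.6),(266-29+350/4-0.0,161+243/4.)); print('mark',p,e,J(-72,0,67.5))
"
```

```text
[ 511.91117022 -164.41940937  108.47097194] 2.7927803266741678 [ 513.24632061 -159.45409925  106.5       ]
mark [ 534.8216307  -158.91192478   69.07449275] 2.162050707662372 [ 531.19705649 -158.1232794    67.5       ]
```

Request:
send_rows:
  series:
    - {"dp": [0, 2, 15], "angular": [0, 0, 0], "fingers": 5}
    - {"dp": [0, 4, 32], "angular": [0, 0, 0], "fingers": 5}
    - {"dp": [0, 4, 46], "angular": [0, 0, 0], "fingers": 5}
    - {"dp": [0, 4, 50], "angular": [0, 0, 0], "fingers": 5}
    - {"dp": [0, 4, 50], "angular": [0, 0, 0], "fingers": 5}

```text
clock: 5.92
tool_pos: [389.4, -181.6, 49.8]
eef_rot: [0.336, -3.122, 0.0]
ft_force: [0.3, -0.2, -0.2]
finger_gap: 16.7
```

```bash
python3 -c "
from h import *
tipplan(-36,3,56)
snap(3,J(-90,0,60),60,45,6)
for n in('top','side'): print(n,proj(n,J(-90,3,tool()[0][2]+6.3)),proj(n,J(-76,0,64.5)))
"
```

```text
t 5.92 at [ 389.4 -181.6   49.8] F [ 0.33 -0.24 -0.2 ] gap 16.7 -> dp [-53.6  -9.3   0. ] ang [ 0.   -0.08  0.05]
top crop origin 285 180
side crop origin 257 181
top [344.90352962 226.02664753] [345.74388389 221.00337752]
side [316.78822053 227.06991912] [321.62111819 223.8117703 ]
```

View pics/top3c.png

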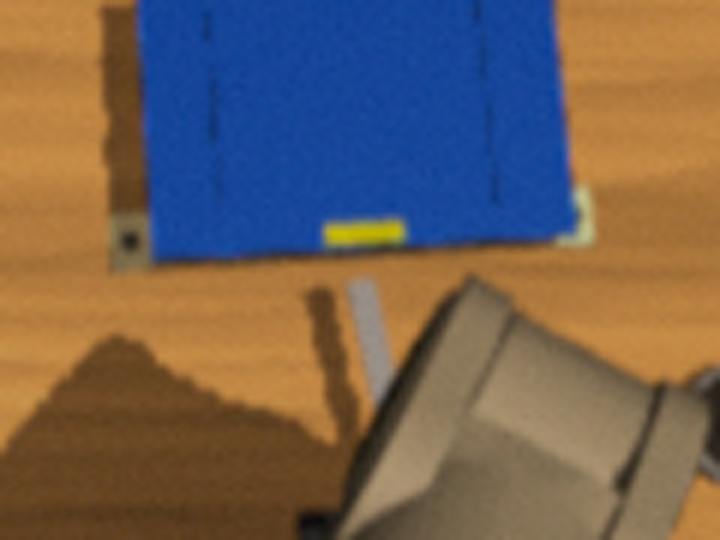

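View pics/side3c.png

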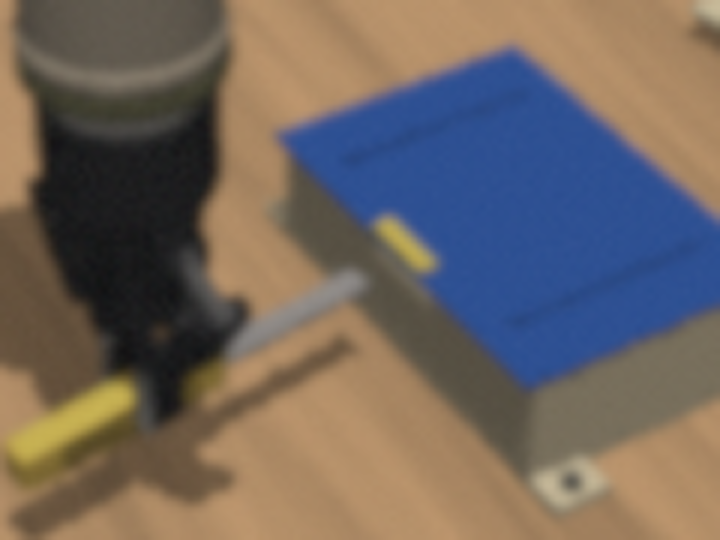

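Request:
send_rows:
  series:
    - {"dp": [-8, -1.5, 0], "angular": [0, 0, 0], "fingers": 5}
    - {"dp": [-18, -3, 0], "angular": [0, 0, 0], "fingers": 5}
    - {"dp": [-26, -5, 0], "angular": [0, 0, 0], "fingers": 5}
    - {"dp": [-30, -6, 0], "angular": [0, 0, 0], "fingers": 5}
    - {"dp": [-30, -6, 0], "angular": [0, 0, 0], "fingers": 5}

```text
clock: 6.65
tool_pos: [420.5, -181.3, 50.3]
eef_rot: [0.336, -3.123, 0.001]
ft_force: [0.4, -1.4, -1.2]
finger_gap: 16.4
```

```bash
python3 -c "
from h import *
tipplan(-36,2,56)
snap(4,J(-80,0,60),60,45,6,('side',))
"
```

```text
t 6.65 at [ 420.5 -181.3   50.3] F [ 0.41 -1.36 -1.15] gap 16.4 -> dp [-23.   -3.8   0.6] ang [-0.03 -0.04  0.04]
side crop origin 260 180
```

View pics/side4c.png

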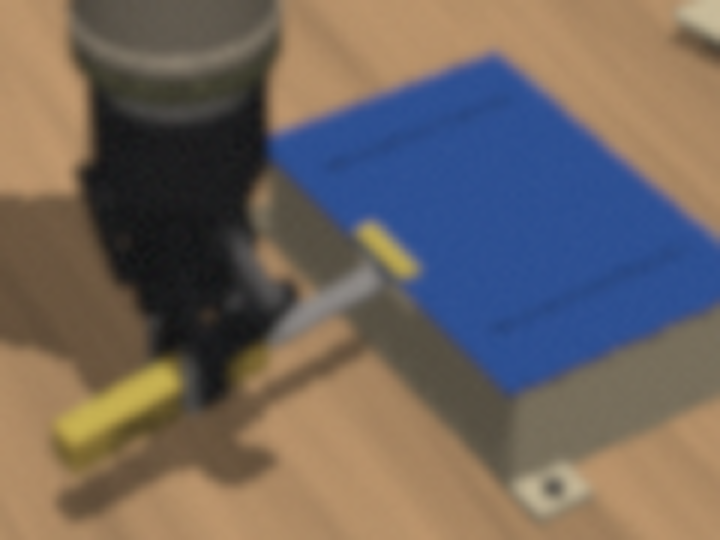

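Request:
send_rows:
  series:
    - {"dp": [-8, -1.5, 0], "angular": [0, 0, 0], "fingers": 5}
    - {"dp": [-16, -3, 0], "angular": [0, 0, 0], "fingers": 5}
    - {"dp": [-24, -4, 0], "angular": [0, 0, 0], "fingers": 5}
    - {"dp": [-25, -4, 0], "angular": [0, 0, 0], "fingers": 5}
    - {"dp": [-25, -4, 0], "angular": [0, 0, 0], "fingers": 5}

```text
clock: 7.32
tool_pos: [445.4, -180.0, 50.1]
eef_rot: [0.336, -3.122, 0.001]
ft_force: [0.1, -0.7, -0.2]
finger_gap: 16.1
```

```bash
python3 -c "
from h import *
t=tool()[0]
tipplan(-36,2,56)
snap(5,J(-80,0,60),60,45,6,('side',))
# current radius: assume tip actual = model, 3 short
r=104
M=tool()[1]
for th in (10,20,30,40,50,60,70,80,90,95,100):
  a=np.radians(th); d=J(70-r*np.cos(a),0,64.5+r*np.sin(a))-J(-34,0,57)
  print(th,(M.T@d).round(0))
"
```

```text
t 7.33 at [ 445.4 -180.    50.1] F [ 0.09 -0.67 -0.24] gap 16.1 -> dp [1.5 0.1 0.4] ang [-0.02 -0.07  0.03]
side crop origin 260 180
10 [ -2.  -0. -26.]
20 [ -6.  -1. -43.]
30 [-14.  -2. -60.]
40 [-24.  -3. -74.]
50 [-37.  -5. -87.]
60 [-51.  -7. -98.]
70 [ -68.  -10. -105.]
80 [ -85.  -12. -110.]
90 [-103.  -15. -112.]
95 [-112.  -16. -111.]
100 [-121.  -17. -110.]
```

View pics/side5c.png

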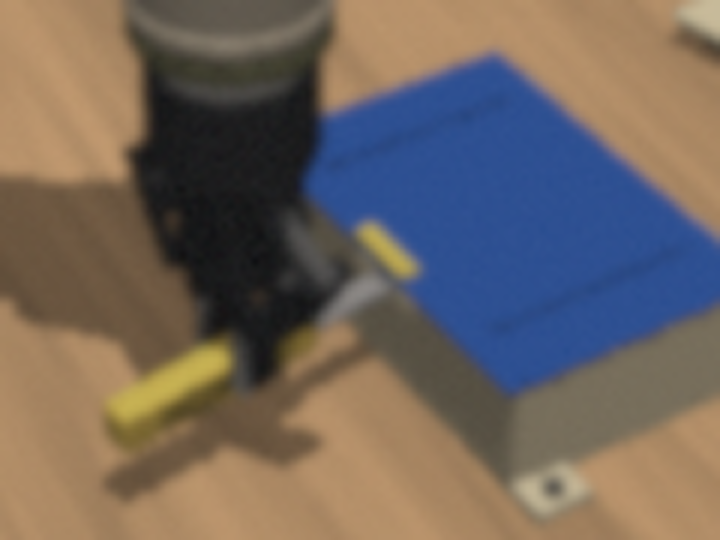

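Request:
send_rows:
  series:
    - {"dp": [0, 0, -8], "angular": [0, 0, 0], "fingers": 5}
    - {"dp": [-1, 0, -17], "angular": [0, 0, 0], "fingers": 5}
    - {"dp": [-2, 0, -26], "angular": [0, 0, 0], "fingers": 5}
    - {"dp": [-4, -1, -35], "angular": [0, 0, 0], "fingers": 5}
    - {"dp": [-6, -1, -43], "angular": [0, 0, 0], "fingers": 5}

```text
clock: 8.0
tool_pos: [451.8, -179.7, 93.9]
eef_rot: [0.336, -3.123, 0.001]
ft_force: [-0.3, 0.2, -2.1]
finger_gap: 16.3
```

```bash
python3 -c "
from h import *
t,M,s=tool(); print(t,s['ft_force'],s['finger_gap'])
snap(6,J(-60,0,80),75,65,5)
r=104
for th in (30,40,50,60,70,80,90,95,100):
  a=np.radians(th); d=J(70-r*np.cos(a),2,64.5+r*np.sin(a)+1)-J(-34,2,57)+[445.4,-180,50.1]-t
  print(th,(M.T@d).round(0))
"
```

```text
[ 451.7552656  -179.71099501   93.90279289] [-0.34866506  0.16248786 -2.11525403] 16.257448823645394
top crop origin 270 149
side crop origin 251 152
30 [ -8.  -1. -17.]
40 [-18.  -2. -32.]
50 [-30.  -4. -44.]
60 [-45.  -6. -55.]
70 [-61.  -9. -62.]
80 [-79. -11. -67.]
90 [-97. -13. -69.]
95 [-106.  -15.  -68.]
100 [-115.  -16.  -67.]
```

View pics/side6c.png

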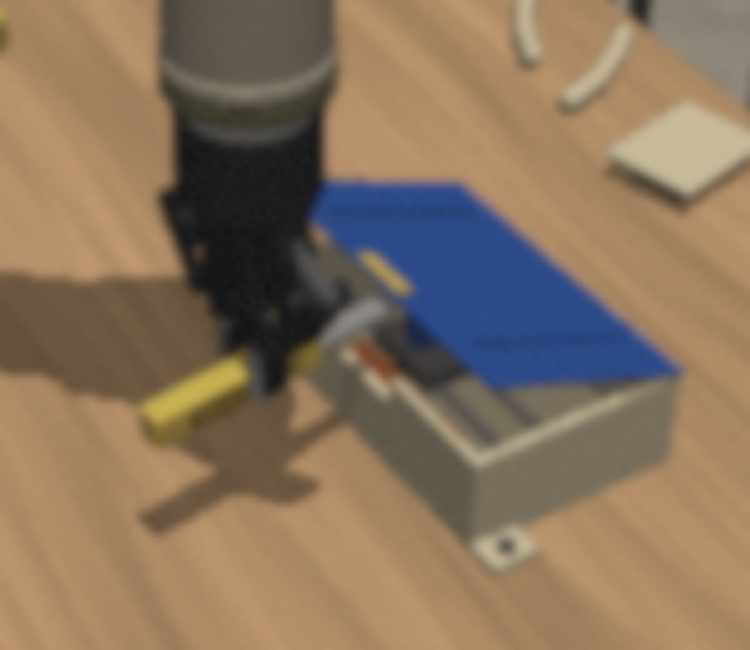

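Cover is lifting on the blade. Continue along the arc.

Request:
send_rows:
  series:
    - {"dp": [-4, 0, -9], "angular": [0, 0, 0], "fingers": 5}
    - {"dp": [-8, -1, -18], "angular": [0, 0, 0], "fingers": 5}
    - {"dp": [-14, -2, -28], "angular": [0, 0, 0], "fingers": 5}
    - {"dp": [-22, -3, -37], "angular": [0, 0, 0], "fingers": 5}
    - {"dp": [-30, -4, -45], "angular": [0, 0, 0], "fingers": 5}

```text
clock: 8.72
tool_pos: [483.3, -177.3, 140.0]
eef_rot: [-0.336, 3.122, -0.002]
ft_force: [0.7, -1.0, -2.6]
finger_gap: 16.8
```

```bash
python3 -c "
from h import *
t,M,s=tool(); print(t,s['ft_force'],s['finger_gap'])
snap(7,J(-30,0,100),75,65,5,('side',))
r=104
for th in (50,60,70,80,90,95,100,105):
  a=np.radians(th); d=J(70-r*np.cos(a),2,64.5+r*np.sin(a)+1)-J(-34,2,57)+[445.4,-180,50.1]-t
  print(th,(M.T@d).round(0))
"
```

```text
[ 483.26401721 -177.32322674  139.95055098] [ 0.69508596 -0.95561247 -2.57850081] 16.773808824547253
side crop origin 260 143
50 [1. 0. 2.]
60 [-14.  -2.  -9.]
70 [-30.  -4. -16.]
80 [-48.  -7. -21.]
90 [-65.  -9. -23.]
95 [-74. -10. -22.]
100 [-83. -12. -21.]
105 [-92. -13. -19.]
```

View pics/side7c.png

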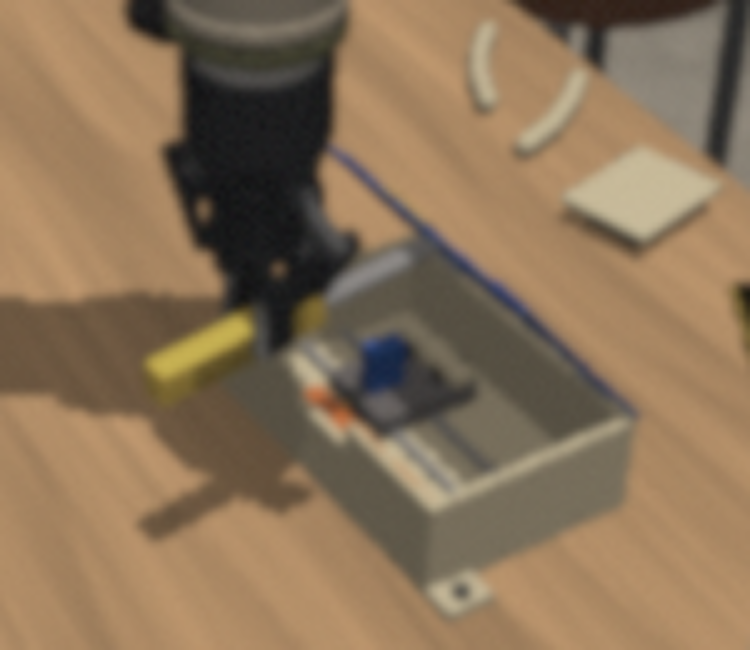

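Request:
send_rows:
  series:
    - {"dp": [-10, -1, -7], "angular": [0, 0, 0], "fingers": 5}
    - {"dp": [-20, -3, -12], "angular": [0, 0, 0], "fingers": 5}
    - {"dp": [-30, -4, -16], "angular": [0, 0, 0], "fingers": 5}
    - {"dp": [-40, -6, -20], "angular": [0, 0, 0], "fingers": 5}
    - {"dp": [-50, -7, -22], "angular": [0, 0, 0], "fingers": 5}

```text
clock: 9.4
tool_pos: [535.8, -173.3, 163.3]
eef_rot: [-0.337, 3.12, -0.003]
ft_force: [-0.9, -0.1, -1.7]
finger_gap: 16.8
```

```bash
python3 -c "
from h import *
t,M,s=tool(); print(t,s['ft_force'],s['finger_gap'])
snap(8,J(0,0,120),75,65,5)
r=104
for th in (70,80,90,95,100,105):
  a=np.radians(th); d=J(70-r*np.cos(a),2,64.5+r*np.sin(a)+1)-J(-34,2,57)+[445.4,-180,50.1]-t
  print(th,(M.T@d).round(0))
"
```

```text
[ 535.76894617 -173.31917187  163.26176053] [-0.89718346 -0.08907557 -1.71544811] 16.808393992714862
top crop origin 270 127
side crop origin 269 134
70 [22.  3.  7.]
80 [5. 1. 2.]
90 [-13.  -2.   1.]
95 [-22.  -3.   1.]
100 [-31.  -4.   2.]
105 [-40.  -6.   4.]
```

View pics/side8c.png

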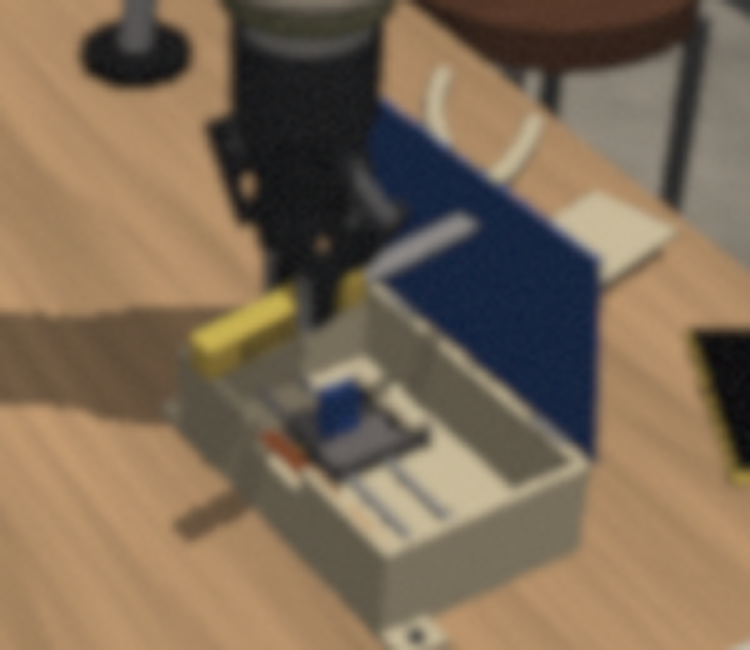

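View pics/top8c.png

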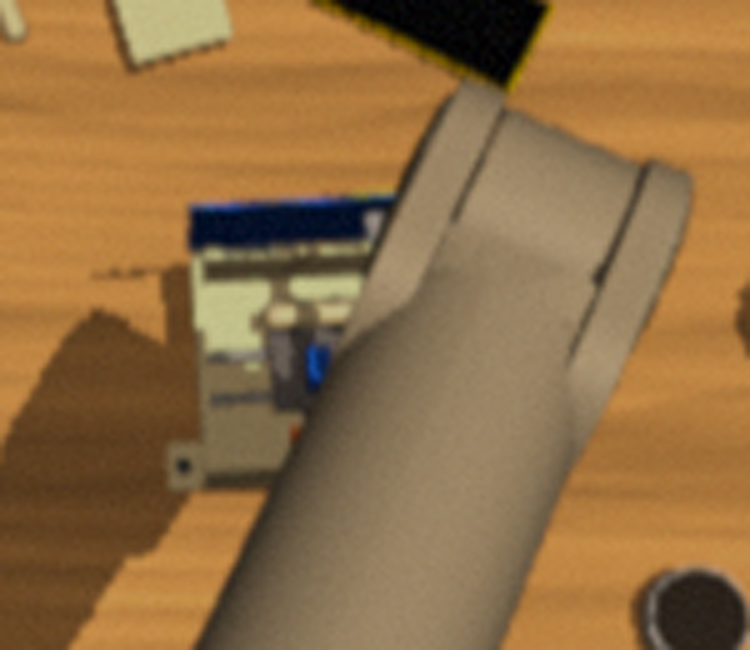

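Request:
send_rows:
  series:
    - {"dp": [-7, -1, 0], "angular": [0, 0, 0], "fingers": 5}
    - {"dp": [-14, -2, 0], "angular": [0, 0, 0], "fingers": 5}
    - {"dp": [-21, -3, 1], "angular": [0, 0, 0], "fingers": 5}
    - {"dp": [-27, -4, 1], "angular": [0, 0, 0], "fingers": 5}
    - {"dp": [-32, -4, 2], "angular": [0, 0, 0], "fingers": 5}

```text
clock: 10.12
tool_pos: [568.8, -169.9, 161.2]
eef_rot: [-0.338, 3.12, -0.003]
ft_force: [-0.5, 0.3, -0.4]
finger_gap: 16.4
```

```bash
python3 -c "
from h import *
t,M,s=tool(); print(t,s['ft_force'],s['finger_gap'])
snap(9,J(20,0,120),75,65,5)
"
```

```text
[ 568.83411064 -169.94339639  161.24262347] [-0.5249129   0.31242637 -0.42836297] 16.397611076268216
top crop origin 269 120
side crop origin 275 132
```

View pics/side9c.png

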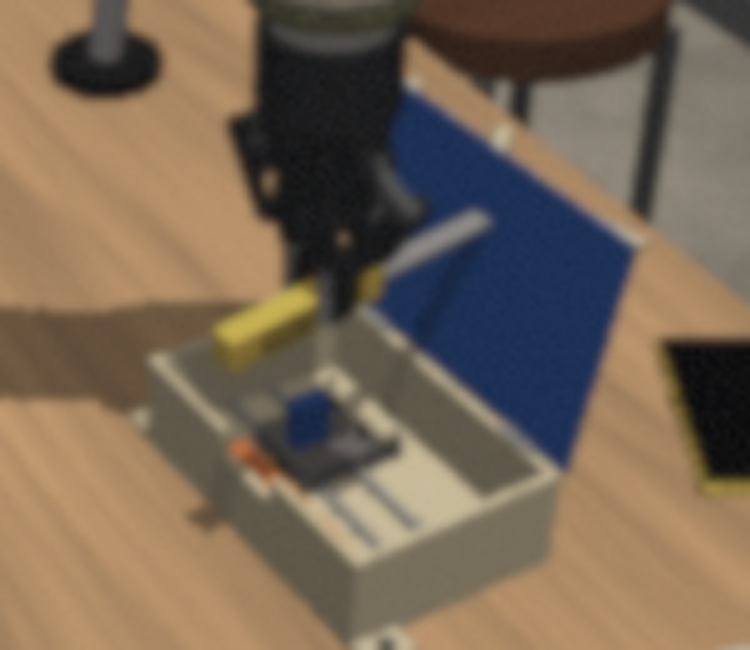

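View pics/top9c.png

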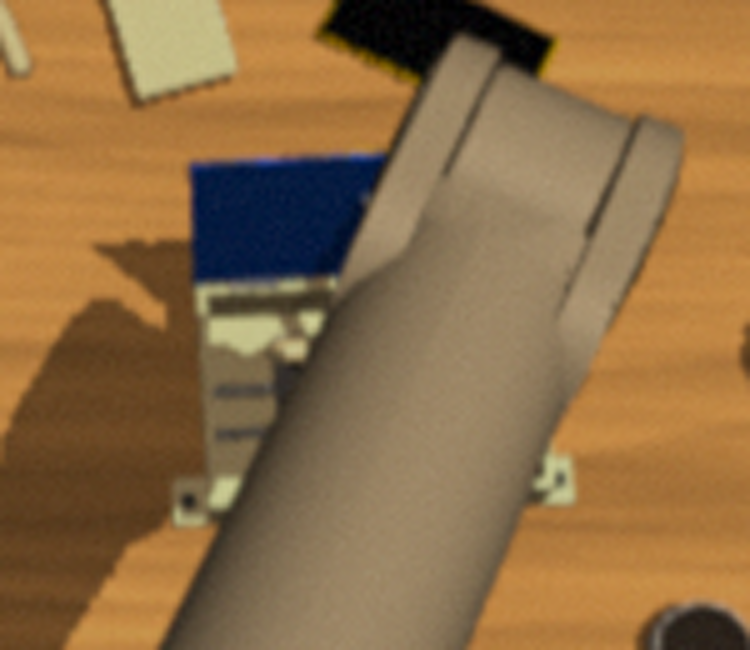

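```bash
python3 -c "
from h import *
plan((460,240,160),98.15)
"
```

```text
t 10.22 at [ 568.9 -169.5  161.1] F [ 1.18 -0.28 -1.81] gap 16.6 -> dp [ 18.3 423.4  -0. ] ang [-0.13  0.2   4.26]
```

Request:
send_rows:
  series:
    - {"dp": [25, 5, 0], "angular": [0, 0, 0], "fingers": 5}
    - {"dp": [60, 13, 0], "angular": [0, 0, 0], "fingers": 5}
    - {"dp": [95, 25, 0], "angular": [0, 0, 1], "fingers": 5}
    - {"dp": [98, 70, 0], "angular": [0, 0, 2], "fingers": 5}
    - {"dp": [90, 120, 0], "angular": [0, 0, 3], "fingers": 5}

```text
clock: 10.85
tool_pos: [454.3, -71.7, 160.8]
eef_rot: [-0.251, 3.127, -0.002]
ft_force: [1.4, 0.6, -1.4]
finger_gap: 16.8
```

```bash
python3 -c "
from h import *
plan((460,240,80),98.15)
"
```

```text
t 10.85 at [454.3 -71.7 160.8] F [ 1.42  0.63 -1.37] gap 16.8 -> dp [-55.1 306.9  80.5] ang [-0.1   0.27  1.05]
```

Request:
send_rows:
  series:
    - {"dp": [-9, 50, 5], "angular": [0, 0, 1], "fingers": 5}
    - {"dp": [-20, 105, 15], "angular": [0, 0, 1], "fingers": 5}
    - {"dp": [-30, 160, 30], "angular": [0, 0, 1], "fingers": 5}
    - {"dp": [-40, 215, 45], "angular": [0, 0, 1], "fingers": 5}
    - {"dp": [-48, 265, 65], "angular": [0, 0, 1], "fingers": 5}

```text
clock: 11.48
tool_pos: [459.8, 199.8, 95.7]
eef_rot: [-0.225, 3.127, -0.0]
ft_force: [0.9, -0.9, -0.9]
finger_gap: 16.6
```

```bash
python3 -c "
from h import *
plan((460,240,30),98.15)
"
```

```text
t 11.47 at [459.8 199.8  95.7] F [ 0.92 -0.88 -0.91] gap 16.6 -> dp [-5.5 39.8 65.7] ang [-0.04  0.37  0.07]
```

Request:
send_rows:
  series:
    - {"dp": [-4, 25, 20], "angular": [0, 0, 0], "fingers": 5}
    - {"dp": [-5, 36, 40], "angular": [0, 0, 0], "fingers": 5}
    - {"dp": [-5, 38, 58], "angular": [0, 0.3, 0], "fingers": 5}
    - {"dp": [-5, 38, 66], "angular": [0, 0.3, 0], "fingers": 5}
    - {"dp": [-5, 38, 66], "angular": [0, 0.3, 0], "fingers": 5}

```text
clock: 12.1
tool_pos: [459.8, 237.0, 29.4]
eef_rot: [-0.223, 3.133, -0.002]
ft_force: [0.4, 0.5, -0.5]
finger_gap: 16.3
```

```bash
python3 -c "
from h import *
plan((460,240,5),98.15)
snap(10,(500,240,30))
"
```

```text
t 12.1 at [459.8 237.   29.4] F [ 0.45  0.54 -0.51] gap 16.3 -> dp [-0.6  2.9 24.4] ang [-0.08  0.03 -0.01]
top crop origin 136 169
side crop origin 179 108
```

View pics/side10c.png

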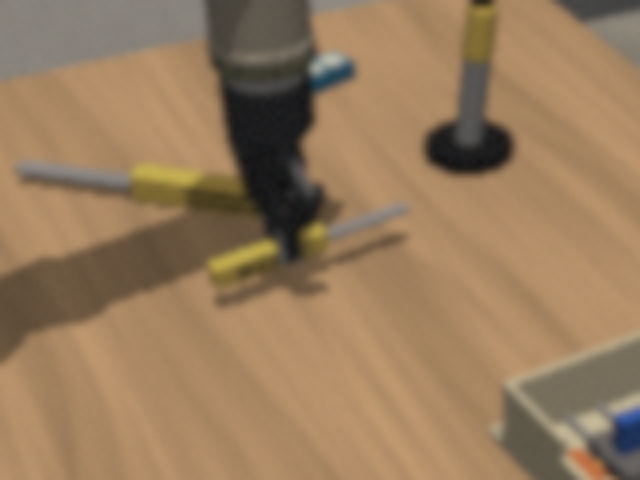

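Request:
send_rows:
  series:
    - {"dp": [0, 0, 10], "angular": [0, 0, 0], "fingers": 5}
    - {"dp": [0, 0, 18], "angular": [0, 0, 0], "fingers": 5}
    - {"dp": [0, 0, 22], "angular": [0, 0, 0], "fingers": 5}
    - {"dp": [0, 0, 24], "angular": [0, 0, 0], "fingers": 5}
    - {"dp": [0, 0, 24], "angular": [0, 0, 0], "fingers": 5}

```text
clock: 12.82
tool_pos: [460.4, 237.6, 6.2]
eef_rot: [-0.223, 3.132, -0.001]
ft_force: [0.2, 0.3, -0.7]
finger_gap: 16.8
```

Request:
send_rows:
  series:
    - {"dp": [0, 0, 0], "angular": [0, 0, 0], "fingers": 25}
    - {"dp": [0, 0, 0], "angular": [0, 0, 0], "fingers": 40}
    - {"dp": [0, 0, 0], "angular": [0, 0, 0], "fingers": 50}
    - {"dp": [0, 0, -15], "angular": [0, 0, 0], "fingers": 50}
    - {"dp": [0, 0, -40], "angular": [0, 0, 0], "fingers": 50}

```text
clock: 13.45
tool_pos: [459.9, 237.3, 46.9]
eef_rot: [-0.223, 3.133, -0.002]
ft_force: [0.7, 0.5, 0.1]
finger_gap: 50.1
```

Request:
send_rows:
  series:
    - {"dp": [0, 0, -40], "angular": [0, 0, 0], "fingers": 40}
    - {"dp": [5, -20, -80], "angular": [0, 0, 0], "fingers": 40}
    - {"dp": [10, -60, -110], "angular": [0, 0, 0], "fingers": 40}
    - {"dp": [10, -110, -120], "angular": [0, 0, 0], "fingers": 40}
    - {"dp": [10, -160, -120], "angular": [0, 0, 0], "fingers": 40}

```text
clock: 14.08
tool_pos: [473.5, 76.4, 169.6]
eef_rot: [-0.223, 3.129, 0.001]
ft_force: [0.9, 0.0, 0.4]
finger_gap: 39.9
```

```bash
python3 - <<'E'
from h import *
plan(J(-5,36,150),94.24)
for n in("top","side"):
    im=imaging.get_image(n); cv2.imwrite(f"pics/{n}11.png",im)
    x0,y0,x1,y1=(190,140,400,280) if n=="top" else (220,110,420,270)
    cv2.imwrite(f"pics/{n}11c.png",cv2.resize(im[y0:y1,x0:x1],None,fx=3.75,fy=3.75,interpolation=cv2.INTER_CUBIC))
E
```

```text
t 14.07 at [473.5  76.4 169.6] F [0.93 0.02 0.39] gap 39.9 -> dp [ -93.1 -209.    20. ] ang [0.02 0.26 3.92]
```

View pics/top11c.png

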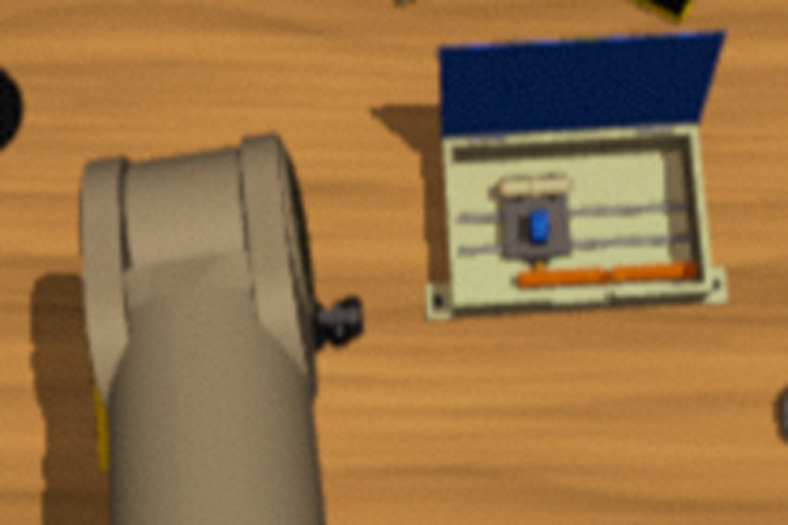

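View pics/side11c.png

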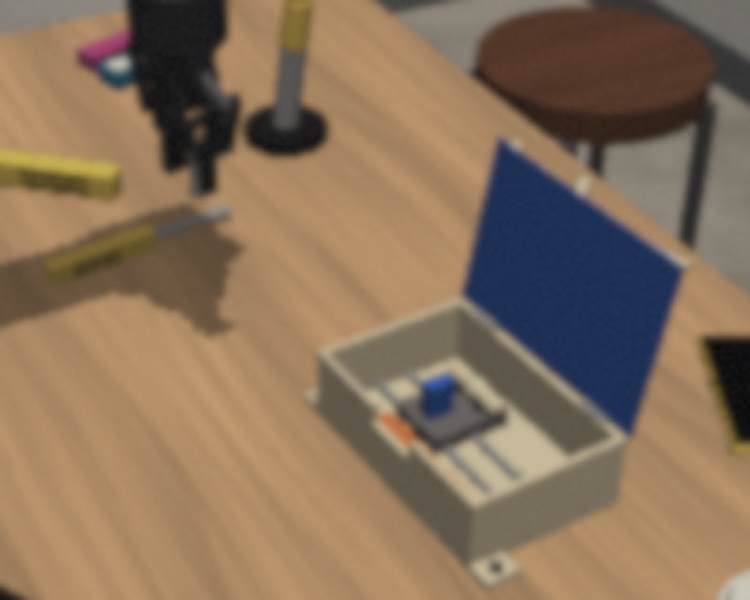

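```bash
python3 - <<'E'
from h import *
im=cv2.imread("pics/top11.png"); 
c=im[195:226,318:385]
cv2.imwrite("pics/notch.png",cv2.resize(c,None,fx=11,fy=11,interpolation=cv2.INTER_CUBIC))
hs=cv2.cvtColor(im,cv2.COLOR_BGR2HSV)
m=((hs[...,0]<15)&(hs[...,1]>170)&(hs[...,2]>110)).astype(np.uint8)
m[:206]=0;m[220:]=0;m[:,:322]=0;m[:,380:]=0
for r in range(209,218): print(r,''.join('#' if v else '.' for v in m[r,322:380]))
c,s=np.cos(np.radians(YAW)),np.sin(np.radians(YAW))
def jig(n,uv,z):
    p=onz(n,uv,z)-C; return np.array([c*p[0]+s*p[1],-s*p[0]+c*p[1]])
# sample along line jig x=-31..-36 z=28, y from +60 to -70
yy=np.arange(60,-90,-2.)
for x in(-34,-36,-38):
    pr=[]
    for y in yy:
        u,v=proj("top",J(x,y,28)); pr.append(cv2.getRectSubPix(im.astype(np.float32)[...,2]-im.astype(np.float32)[...,0],(1,1),(u,v))[0,0])
    print(x,' '.join(f"{int(y)}:{p:.0f}" for y,p in zip(yy,pr)))
b=((hs[...,0]>105)&(hs[...,0]<125)&(hs[...,1]>180)&(hs[...,2]>120)).astype(np.uint8)
bl,l=blobs(b,5)
for i,st,ce in bl:
    if 325<ce[0]<340 and 190<ce[1]<210: print("tab",st,ce,jig("top",ce,55),onz("top",ce,55))
S=cv2.imread("pics/side11.png"); 
for n in("top","side"):print(n,proj(n,J(-38,0,28)))
# jig check: far wall corners / front mounting ears
E
```

```text
209 ..........................................................
210 ................................................#####.....
211 ....................................##.#####.....####.....
212 .........#........#######.#.#..#.....#####...#.######.....
213 .......#.#........##.#.#...####....#################......
214 ......###..####..########..#####...#########...##.........
215 ......###################.................................
216 .......##.................................................
217 ..........................................................
-34 60:53 58:53 56:54 54:54 52:55 50:60 48:64 46:68 44:69 42:68 40:67 38:81 36:100 34:126 32:129 30:120 28:89 26:71 24:61 22:63 20:64 18:63 16:63 14:62 12:60 10:60 8:60 6:60 4:60 2:59 0:62 -2:65 -4:66 -6:65 -8:64 -10:64 -12:67 -14:69 -16:68 -18:65 -20:60 -22:56 -24:55 -26:55 -28:58 -30:62 -32:65 -34:64 -36:63 -38:63 -40:62 -42:60 -44:59 -46:58 -48:57 -50:56 -52:56 -54:57 -56:60 -58:65 -60:64 -62:63 -64:63 -66:66 -68:68 -70:67 -72:66 -74:66 -76:66 -78:66 -80:66 -82:66 -84:66 -86:67 -88:63
-36 60:53 58:53 56:53 54:55 52:61 50:72 
[... 484 characters left out ...]
2:68 50:86 48:103 46:116 44:124 42:128 40:132 38:141 36:152 34:166 32:165 30:157 28:138 26:128 24:122 22:117 20:116 18:116 16:117 14:116 12:114 10:112 8:109 6:107 4:106 2:106 0:112 -2:115 -4:114 -6:113 -8:112 -10:113 -12:117 -14:120 -16:119 -18:109 -20:95 -22:77 -24:70 -26:72 -28:91 -30:106 -32:114 -34:116 -36:115 -38:112 -40:111 -42:110 -44:111 -46:110 -48:107 -50:104 -52:102 -54:102 -56:105 -58:109 -60:111 -62:113 -64:113 -66:117 -68:120 -70:121 -72:120 -74:119 -76:118 -78:119 -80:120 -82:122 -84:123 -86:123 -88:108
tab [332, 197, 4, 7, 24] [333.38, 199.96] [-6.0936389  32.01677684] [ 594.55589641 -121.3213795    55.        ]
top [343.74763303 211.16382569]
side [332.46409608 229.01769503]
```

View pics/notch.png

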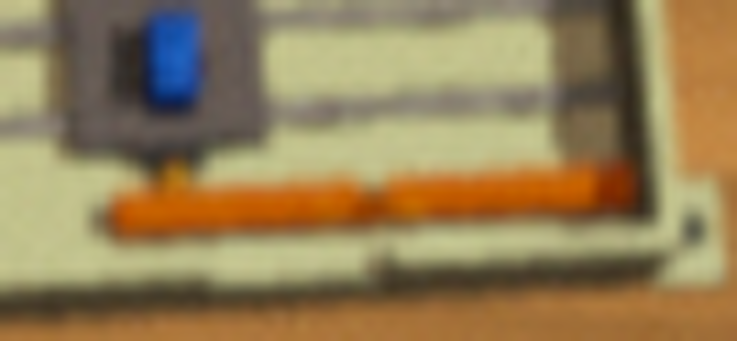

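```bash
python3 - <<'E'
from h import *
for z in(300,400,500,600): print(z,onz("top",(190+260/3.75,140+135/3.75),z).round(0),onz("top",(190+105/3.75,140+158/3.75),z).round(0),onz("top",(190+315/3.75,140+385/3.75),z).round(0))
t,M,s=tool();print(s['joint_positions'])
E
```

```text
300 [596.  79. 300.] [579. 181. 300.] [430.  36. 300.]
400 [567.  65. 400.] [551. 157. 400.] [417.  27. 400.]
500 [537.  52. 500.] [523. 133. 500.] [405.  18. 500.]
600 [508.  38. 600.] [496. 109. 600.] [393.   9. 600.]
[-0.6313776   0.10700633  0.44630401  1.86889255 -0.04763904  1.1734576
  1.53478826]
```

View pics/side11.png

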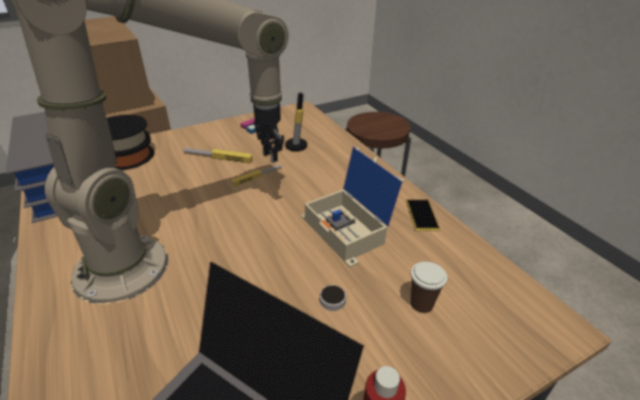

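Request:
send_rows:
  series:
    - {"dp": [-12, -35, 0], "angular": [0, 0, 1], "fingers": 40}
    - {"dp": [-34, -85, 5], "angular": [0, 0, 2], "fingers": 40}
    - {"dp": [-58, -135, 10], "angular": [0, 0, 3], "fingers": 40}
    - {"dp": [-80, -180, 15], "angular": [0, 0, 4], "fingers": 40}
    - {"dp": [-93, -210, 20], "angular": [0, 0.3, 4], "fingers": 40}

```text
clock: 14.8
tool_pos: [594.6, -126.6, 150.4]
eef_rot: [0.096, -3.139, 0.004]
ft_force: [-0.4, 0.7, 0.5]
finger_gap: 39.6
```

```bash
python3 - <<'E'
from h import *
plan(J(-5.5,32,33),94.24)
E
```

```text
t 14.8 at [ 594.6 -126.6  150.4] F [-0.43  0.66  0.54] gap 39.6 -> dp [ -1.1   5.6 117.3] ang [-0.15 -0.07 -0.72]
```

Request:
send_rows:
  series:
    - {"dp": [-1, 4, 15], "angular": [0, 0, -0.7], "fingers": 40}
    - {"dp": [-1, 4, 30], "angular": [0, 0, -0.7], "fingers": 40}
    - {"dp": [-1, 4, 45], "angular": [0, 0, -0.7], "fingers": 40}
    - {"dp": [-1, 4, 58], "angular": [0, 0, -0.7], "fingers": 40}
    - {"dp": [-1, 4, 58], "angular": [0, 0, -0.7], "fingers": 40}

```text
clock: 15.42
tool_pos: [594.3, -122.0, 91.1]
eef_rot: [0.117, -3.136, 0.004]
ft_force: [-0.1, 0.2, -0.0]
finger_gap: 39.9
```

```bash
python3 - <<'E'
from h import *
plan(J(-5.5,32,33),94.24)
snap(12,J(0,20,80),60,50,6)
E
```

```text
t 15.43 at [ 594.3 -122.    91.1] F [-0.09  0.19 -0.04] gap 39.9 -> dp [-1.1  0.8 58.1] ang [-0.12 -0.2   0.02]
top crop origin 277 145
side crop origin 280 156
```

View pics/side12c.png

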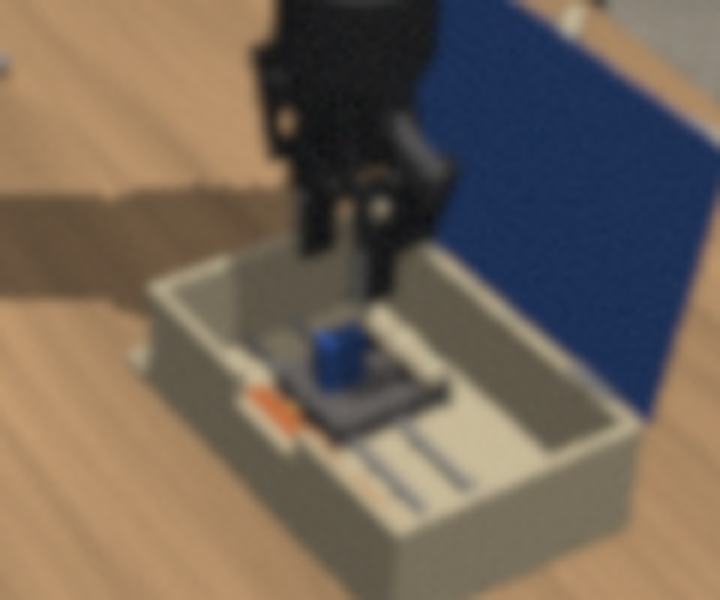

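View pics/top12c.png

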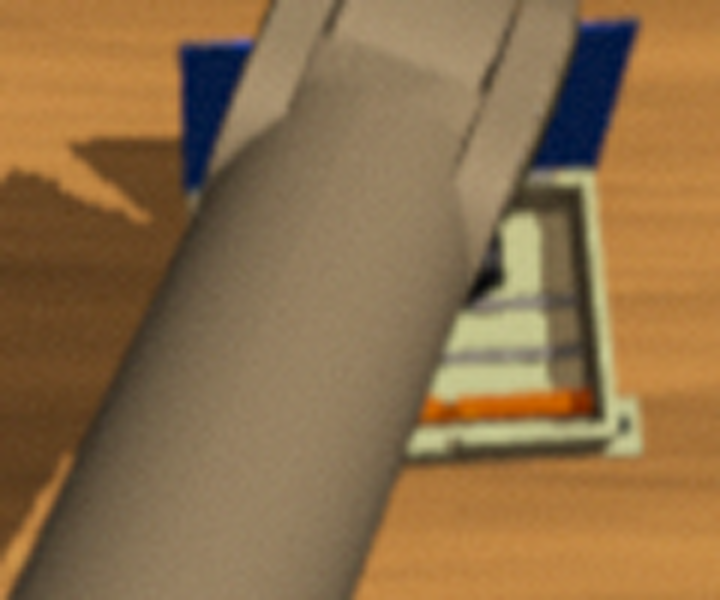

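```bash
python3 - <<'E'
from h import *
t,M,s=tool()
print(proj("side",J(-5,32,58)),proj("side",J(-5,32,42)),proj("side",t+[0,0,5]))
E
```

```text
[335.95349377 211.24437249] [335.75369852 215.4974345 ] [336.6020513  200.70663866]
```

Request:
send_rows:
  series:
    - {"dp": [-0.5, 0.5, 14], "angular": [0, 0, 0], "fingers": 40}
    - {"dp": [-1, 0.5, 28], "angular": [0, 0, 0], "fingers": 40}
    - {"dp": [-1, 0.5, 42], "angular": [0, 0, 0], "fingers": 40}
    - {"dp": [-1, 0.5, 54], "angular": [0, 0, 0], "fingers": 40}
    - {"dp": [-1, 0.5, 56], "angular": [0, 0, 0], "fingers": 40}

```text
clock: 16.15
tool_pos: [595.4, -122.1, 35.2]
eef_rot: [0.116, -3.136, 0.004]
ft_force: [0.2, -0.7, 0.2]
finger_gap: 39.9
```

```bash
python3 - <<'E'
from h import *
plan(J(-5.5,32,33),94.24)
snap(13,J(0,20,60),60,50,6,("side",))
E
```

```text
t 16.15 at [ 595.4 -122.1   35.2] F [ 0.24 -0.74  0.23] gap 39.9 -> dp [0.2 0.8 2.2] ang [-0.14 -0.18 -0.02]
side crop origin 279 162
```

View pics/side13c.png

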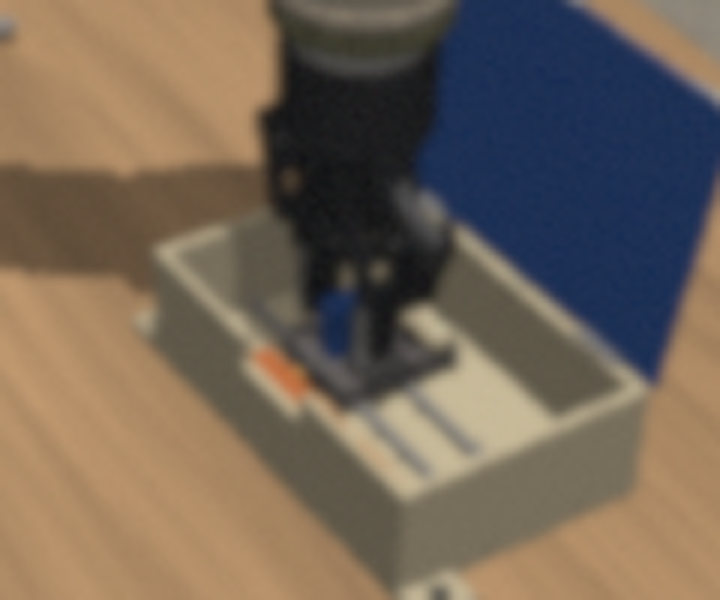

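Fingers straddle the tab. Close.

Request:
send_rows:
  series:
    - {"dp": [0, 0, 0], "angular": [0, 0, 0], "fingers": 30}
    - {"dp": [0, 0, 0], "angular": [0, 0, 0], "fingers": 20}
    - {"dp": [0, 0, 0], "angular": [0, 0, 0], "fingers": 10}
    - {"dp": [0, 0, 0], "angular": [0, 0, 0], "fingers": 5}
    - {"dp": [0, 0, 0], "angular": [0, 0, 0], "fingers": 5}

```text
clock: 16.82
tool_pos: [596.1, -122.2, 36.3]
eef_rot: [0.116, -3.138, 0.004]
ft_force: [-2.3, 1.3, 6.4]
finger_gap: 12.7
```

```bash
cat >> h.py <<'E'
def jf():
    t,M,s=tool(); c,q=np.cos(np.radians(YAW)),np.sin(np.radians(YAW)); p=t-C; F=s["ft_force"]
    print("t",round(s["clock"],2),"jig xy",round(c*p[0]+q*p[1],2),round(-q*p[0]+c*p[1],2),"z",round(t[2],1),"Fx,Fy jig",round(c*F[0]+q*F[1],2),round(-q*F[0]+c*F[1],2),"Fz",round(F[2],2),"gap",round(s["finger_gap"],2))
E
python3 - <<'E'
from h import *
jf()
plan(tool()[0]+J(0,-57,0)-J(0,0,0))
E
```

```text
t 16.82 jig xy -4.6 31.04 z 36.3 Fx,Fy jig -2.21 1.44 Fz 6.43 gap 12.66
t 16.82 at [ 596.1 -122.2   36.3] F [-2.31  1.28  6.43] gap 12.7 -> dp [ -0.  -57.    0.1] ang [0. 0. 0.]
```

Request:
send_rows:
  series:
    - {"dp": [0, -8, 0], "angular": [0, 0, 0], "fingers": 5}
    - {"dp": [0, -18, 0], "angular": [0, 0, 0], "fingers": 5}
    - {"dp": [0, -30, 0], "angular": [0, 0, 0], "fingers": 5}
    - {"dp": [0, -40, 0], "angular": [0, 0, 0], "fingers": 5}
    - {"dp": [0, -45, 0], "angular": [0, 0, 0], "fingers": 5}

```text
clock: 17.45
tool_pos: [599.4, -166.4, 36.4]
eef_rot: [0.116, -3.138, 0.002]
ft_force: [-0.9, 2.7, 2.8]
finger_gap: 12.7
```

```bash
python3 - <<'E'
from h import *
jf()
snap(14,J(0,0,60),60,50,6,("side",))
E
```

```text
t 17.45 jig xy -4.62 -13.26 z 36.4 Fx,Fy jig -0.68 2.73 Fz 2.81 gap 12.73
side crop origin 283 166
```

View pics/side14c.png

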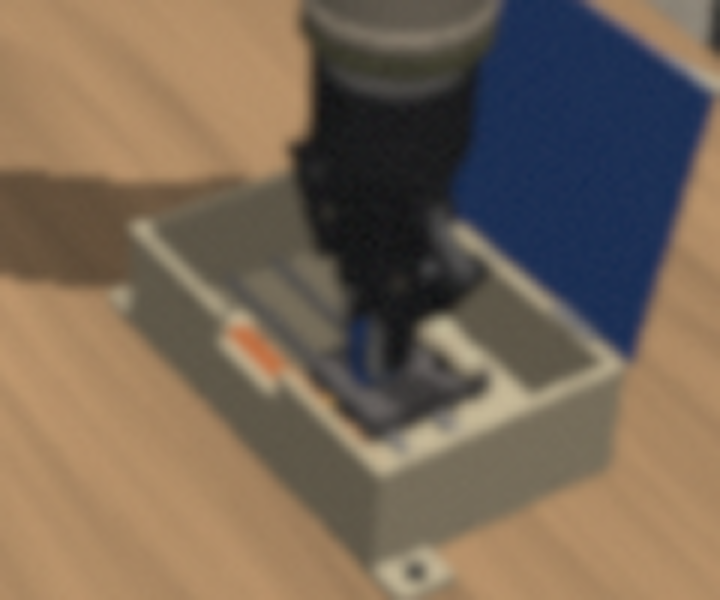

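Request:
send_rows:
  series:
    - {"dp": [0, -1, 0], "angular": [0, 0, 0], "fingers": 5}
    - {"dp": [0, -2, 0], "angular": [0, 0, 0], "fingers": 5}
    - {"dp": [0, -3, 0], "angular": [0, 0, 0], "fingers": 5}
    - {"dp": [0, -4, 0], "angular": [0, 0, 0], "fingers": 5}
    - {"dp": [0, -5, 0], "angular": [0, 0, 0], "fingers": 5}

```text
clock: 18.12
tool_pos: [599.9, -173.3, 36.4]
eef_rot: [0.115, -3.138, 0.006]
ft_force: [0.1, -1.0, -0.5]
finger_gap: 13.0
```

```bash
python3 -c "
from h import *
jf()"
```

```text
t 18.12 jig xy -4.64 -20.18 z 36.4 Fx,Fy jig 0.02 -0.97 Fz -0.54 gap 13.03
```

Request:
send_rows:
  series:
    - {"dp": [0, -0.5, 0], "angular": [0, 0, 0], "fingers": 5}
    - {"dp": [0, -1, 0], "angular": [0, 0, 0], "fingers": 5}
    - {"dp": [0, -1.5, 0], "angular": [0, 0, 0], "fingers": 5}
    - {"dp": [0, -2, 0], "angular": [0, 0, 0], "fingers": 5}
    - {"dp": [0, -2, 0], "angular": [0, 0, 0], "fingers": 5}

```text
clock: 18.75
tool_pos: [600.1, -176.8, 36.4]
eef_rot: [0.113, -3.139, 0.009]
ft_force: [2.8, -6.4, -4.4]
finger_gap: 12.9
```

```bash
python3 -c "
from h import *
jf()"
```

```text
t 18.75 jig xy -4.67 -23.75 z 36.4 Fx,Fy jig 2.3 -6.57 Fz -4.44 gap 12.93
```

Request:
send_rows:
  series:
    - {"dp": [0, -0.4, 0], "angular": [0, 0, 0], "fingers": 5}
    - {"dp": [0, -0.8, 0], "angular": [0, 0, 0], "fingers": 5}
    - {"dp": [0, -1, 0], "angular": [0, 0, 0], "fingers": 5}
    - {"dp": [0, -1, 0], "angular": [0, 0, 0], "fingers": 5}
    - {"dp": [0, -1, 0], "angular": [0, 0, 0], "fingers": 5}

```text
clock: 19.38
tool_pos: [600.1, -177.2, 36.4]
eef_rot: [0.114, -3.139, 0.008]
ft_force: [-0.8, 2.5, 0.5]
finger_gap: 13.4
```

```bash
python3 -c "
from h import *
jf()"
```

```text
t 19.38 jig xy -4.65 -24.14 z 36.4 Fx,Fy jig -0.66 2.51 Fz 0.54 gap 13.37
```

Request:
send_rows:
  series:
    - {"dp": [0, -0.3, 0], "angular": [0, 0, 0], "fingers": 5}
    - {"dp": [0, -0.5, 0], "angular": [0, 0, 0], "fingers": 5}
    - {"dp": [0, -0.5, 0], "angular": [0, 0, 0], "fingers": 5}
    - {"dp": [0, -0.5, 0], "angular": [0, 0, 0], "fingers": 5}
    - {"dp": [0, -0.5, 0], "angular": [0, 0, 0], "fingers": 5}

```text
clock: 20.0
tool_pos: [600.2, -177.3, 36.4]
eef_rot: [0.114, -3.139, 0.007]
ft_force: [-2.1, 4.1, 1.9]
finger_gap: 13.0
```

```bash
python3 -c "
from h import *
for i in range(1): jf()
snap(15,J(-10,-15,60),60,50,6)
jf()"
```

```text
t 20.0 jig xy -4.64 -24.25 z 36.4 Fx,Fy jig -1.77 4.26 Fz 1.86 gap 13.0
top crop origin 288 149
side crop origin 283 170
t 20.1 jig xy -4.69 -24.33 z 36.4 Fx,Fy jig -1.86 3.92 Fz 3.03 gap 12.72
```

View pics/top15c.png

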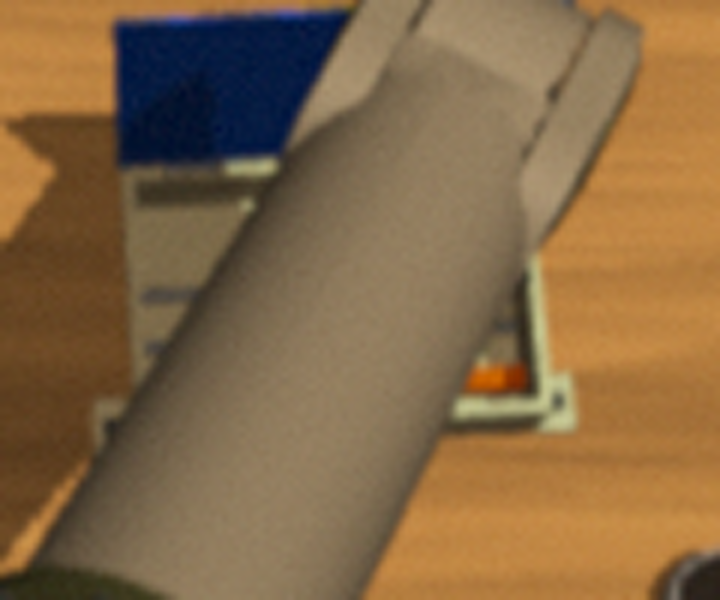

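View pics/side15.png

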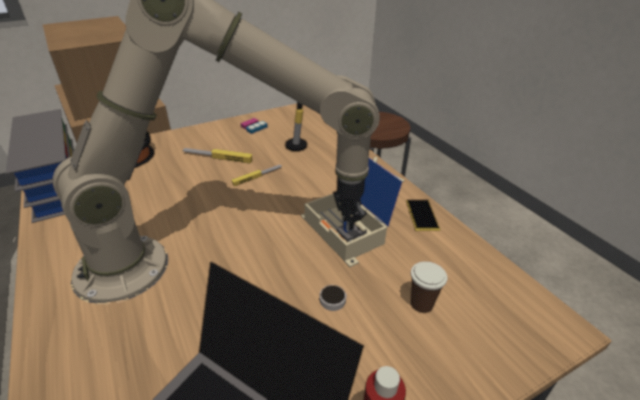

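Request:
send_rows:
  series:
    - {"dp": [0, 0.1, 0], "angular": [0, 0, 0], "fingers": 5}
    - {"dp": [0, 0.1, 0], "angular": [0, 0, 0], "fingers": 5}
    - {"dp": [0, 0.1, 0], "angular": [0, 0, 0], "fingers": 5}
    - {"dp": [0, 0.1, 0], "angular": [0, 0, 0], "fingers": 5}
    - {"dp": [0, 0.1, 0], "angular": [0, 0, 0], "fingers": 5}

```text
clock: 20.72
tool_pos: [600.2, -177.3, 36.4]
eef_rot: [0.114, -3.139, 0.007]
ft_force: [-2.7, 3.2, 2.6]
finger_gap: 12.6
```

```bash
python3 -c "
from h import *
jf()
b=cv2.imread('pics/side11.png')
im=imaging.get_image('side'); jf()
d=cv2.absdiff(b,im)
for nm,(x0,y0,x1,y1) in dict(cup=(405,258,452,315),tin=(315,280,350,312),iron=(283,120,312,155),tool=(225,160,285,190)).items(): print(nm,d[y0:y1,x0:x1].max(), cv2.GaussianBlur(d,(5,5),0)[y0:y1,x0:x1].max())
c=im[150:270,215:405]; cv2.imwrite('pics/side16c.png',cv2.resize(c,None,fx=4,fy=4,interpolation=cv2.INTER_CUBIC))
"
```

```text
t 20.73 jig xy -4.64 -24.27 z 36.4 Fx,Fy jig -2.47 3.42 Fz 2.63 gap 12.56
t 20.77 jig xy -4.68 -24.27 z 36.4 Fx,Fy jig -0.41 3.61 Fz 3.0 gap 12.83
cup 10 3
tin 6 2
iron 95 85
tool 136 119
```

View pics/side16c.png

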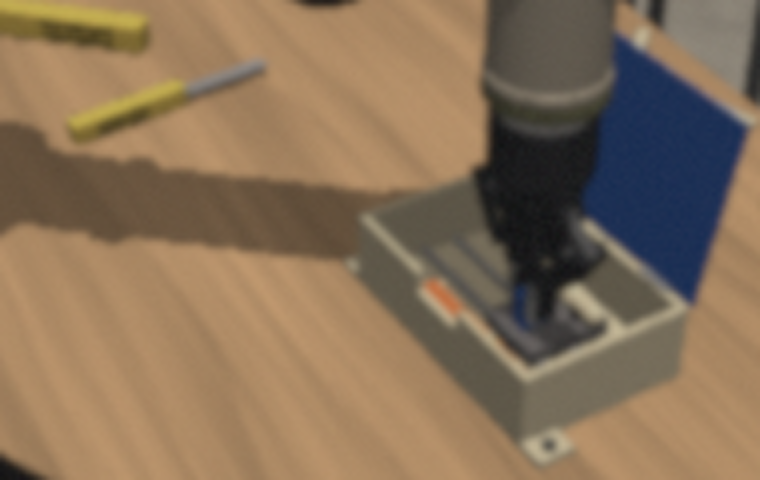

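Request:
send_rows:
  series:
    - {"dp": [0, 0.3, 0], "angular": [0, 0, 0], "fingers": 5}
    - {"dp": [0, 0.3, 0], "angular": [0, 0, 0], "fingers": 5}
    - {"dp": [0, 0.3, 0], "angular": [0, 0, 0], "fingers": 5}
    - {"dp": [0, 0.3, 0], "angular": [0, 0, 0], "fingers": 5}
    - {"dp": [0, 0.3, 0], "angular": [0, 0, 0], "fingers": 5}

```text
clock: 21.4
tool_pos: [600.2, -177.3, 36.4]
eef_rot: [0.114, -3.139, 0.007]
ft_force: [-1.1, 1.0, 0.5]
finger_gap: 13.0
```

```bash
python3 -c "
from h import *
jf()
b=cv2.GaussianBlur(cv2.imread('pics/side0.png'),(5,5),0); im=cv2.GaussianBlur(imaging.get_image('side'),(5,5),0)
print('iron',cv2.absdiff(b,im)[120:155,283:312].max()); jf()"
```

```text
t 21.4 jig xy -4.64 -24.22 z 36.4 Fx,Fy jig -1.02 1.12 Fz 0.52 gap 13.03
iron 7
t 21.45 jig xy -4.64 -24.2 z 36.4 Fx,Fy jig 0.25 1.91 Fz 1.6 gap 13.12
```

Seated and balanced, bystanders unmoved, cover open. Handing in.

```bash
python3 -c "
from bench import bot
print(bot.sign_off())"
```

```text
the job is handed in; nothing more can be done
None
```

I levered the cover open with the small yellow tool, laid the tool back flat about where it started, and pushed the slide by its tab until the ball clicked into the notch. I handed in at 21.5 s, still gripping the tab; no verdict was reported.

**Click:** The tool was pulled along at about 6.6 N as the ball dropped in. After that, over 1 mm of further commanded push moved the slide only about 0.5 mm, with resistance building to about 4 N. I then eased off to about 1–2 N. I did not read the ball's travel directly.

**Position:** The tab stopped 55.2 mm from its start, at −24.2 mm. The top camera put the notch about 56.5 mm away, near −24.5 mm. The 1.3 mm gap is within the 2 mm calibration error, but the arm hid the notch at the end, so I could not confirm it by eye.

**Cover, tool and bystanders:** The last views show the cover standing past upright and the tool flat and clear of the jig. The cup, tin and iron are where they were. An earlier picture comparison flagged the iron and the tool. I put that down to the gripper and its shadow in the reference frame. The iron showed no change when I compared it with the first picture. For the tool I relied on viewing the picture.

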